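Change the revolving tool stand over to paste

ROBOT

A 6-joint arm with a two-finger parallel gripper is mounted at the origin on the work surface; the furniture and walls round the work are solid. World frame = base frame: x ahead of the robot, y to its left, z up, the work surface at z = 0. Lengths are in m, angles in rad, forces in N, time in s.
With the tool pointing down it reaches from about 0.375 to 0.9 m from the base axis. Payload 3.1 kg.
Tool frame: the origin (TCP) lies on the centre line of the jaws, within the pads' length; the fingertips stand 22 mm ahead of it and the grasp point (between the pads) lies 3 mm ahead of it; z points along the fingers, x is the direction in which the jaws open and shut, and the axes are right-handed (so a half turn about z gives the same grasp; the last joint's range is limited). The gripper opens to 87 mm and grips with 3 to 60 N. Pads are 19 mm wide; open, the fingers measure 117 mm over their backs; the gripper's body (75 mm by 190 mm) begins 51 mm behind the grasp point.
Start: joints at [1.075, 0.527, 1.433, -0, 1.181, -0.178], TCP at [0.195, 0.594, 0.212] pointing down, gripper open.
Joint ranges: [-3.08, 3.08], [-0.75, 2.2], [0.22, 2.44], [-1.43, 4.57], [0, 2.65], [-2.85, 2.85]. Speed limits (rad/s): [2.79, 2.79, 3.14, 3.14, 3.14, 3.14].

INTERFACE

Orientations are given as a unit quaternion [x, y, z, w].
In Python, from rig import robot, camera, order gives the robot as it stands.
- The arm moves only by the shell command python3 -m pendant 'ROWS' [OPENING] [FORCE]. ROWS is JSON, a list of rows, each a list of 2 entries, a list of its own where there are three numbers: the shift along the tool's x, y, z in mm, then the turn about the tool's z in degrees. A call has 1 to 8 rows; each row shifts and turns the commanded pose from where the row before left it, along the tool's axes as they then stand; what a row does not reach is not made up. A row lasts 1/8 s, in which the tool goes at most 62.5 mm and 10.7 degrees, less where a joint would pass 70% of its speed; a pose out of reach is approached as far as the arm can. A call with a gripper value outside its range is refused whole. OPENING is the finger opening in mm, from 0 to 87, set as the call begins (- or left out, the last holds). The fingers move at their own pace and stop on an object; FORCE is the grip in N (left out, the last holds). Time passes only in rows, so rows that do not move let the fingers close. It gives the time, the measured TCP pose, the force and the opening at its end, in the units of the state.
- robot.get_obs(): the state, without advancing time (a new reading comes with each control period).
- camera(name): name is "scene" or "top"; returns a dict with "pixels" (480x640x3 uint8, blue, green, red), "mtx" (3x3 intrinsics, pixels), "R" (3x3) and "t" (3): a world point X has camera coordinates R X + t. Camera axes: x right, y down, z forward; pixel columns grow to the right and rows downward; lengths in m; the calibration is good to about 2 mm. A picture is of the moment at which its call begins. There is no depth.
- order.hand_in(): hands the job in, once; it reports no verdict.
The state is a dict: "time": time; "q": joint angles; "joint_velocities": joint speeds; "joint_torque": joint torques, N m; "position": TCP position; "tool_rot": TCP orientation; "ft_force": force on the tool from outside, world axes, zero at the start; "moment": the same for the moment, N m; "grip_width": finger opening in m.
Only numpy, scipy, OpenCV 4.12 (cv2) and the standard library are available. Lean on these libraries where they do the work, as an engineer would, in place of code of your own. Each camera call takes 0.05 s, during which the arm holds its last target. There are 200 camera calls.

TASK

Empty the revolving tool stand: pull every plug gauge out of its cup and lay it down in the green-floored wooden tray, pull out every marker and lay it down in the orange tray, and lift the fixture block off the deck and set it upright in the middle of the black rubber pad. When the stand is empty, set the blue tin upright in the middle of the deck, between the cups. Do not knock over the glue bottle behind the stand.

Things in the scene. Friction and masses are not known exactly. Their poses are not given: they have to be found in the camera images.
- deck_top (a point): centre of the top of the stand's round deck, 34 mm above the bench. Deck 236 mm across, spins freely at a touch, coasts 1-2 s; x, y turn with it. Six blue square cups (24 mm inside, 30 outside, 38 high, the deck is their bottom, sides along deck x, y) stand 92 mm from the centre, 51.4 degrees apart from 51.4 to 308.6 degrees from +x: no cup at +x or the middle
- gauge_1: go/no-go plug gauge, 97 mm long, 21 x 18 mm thick, 0.13 kg. Body y runs from the red end (y=-48 mm) to the green end (+48): pin to -36, collar 22 mm wide to -32, knurled handle to +18, collar to +24, pin. The long axis lies at body z=+9 mm; origin on the skin half-way along. Starts upright in a cup, red end up. May be absent
- gauge_2: go/no-go plug gauge, 97 mm long, 21 x 18 mm thick, 0.13 kg. Body y runs from the red end (y=-48 mm) to the green end (+48): pin to -36, collar 22 mm wide to -32, knurled handle to +18, collar to +24, pin. The long axis lies at body z=+9 mm; origin on the skin half-way along. Starts upright in a cup, red end up. May be absent
- gauge_3: go/no-go plug gauge, 97 mm long, 21 x 18 mm thick, 0.13 kg. Body y runs from the red end (y=-48 mm) to the green end (+48): pin to -36, collar 22 mm wide to -32, knurled handle to +18, collar to +24, pin. The long axis lies at body z=+9 mm; origin on the skin half-way along. Starts upright in a cup, red end up. May be absent
- marker_1: felt marker, white with black cap, 125 mm long, 16 x 16 mm (square), 0.02 kg. Body y runs along it, -62 mm at the black cap, +63 mm at the plain end. The long axis lies at body z=+8 mm; origin on the skin half-way along. Starts upright in a cup, cap down. May be absent
- marker_2: felt marker, white with black cap, 125 mm long, 16 x 16 mm (square), 0.02 kg. Body y runs along it, -62 mm at the black cap, +63 mm at the plain end. The long axis lies at body z=+8 mm; origin on the skin half-way along. Starts upright in a cup, cap down. May be absent
- marker_3: felt marker, white with black cap, 125 mm long, 16 x 16 mm (square), 0.02 kg. Body y runs along it, -62 mm at the black cap, +63 mm at the plain end. The long axis lies at body z=+8 mm; origin on the skin half-way along. Starts upright in a cup, cap down. May be absent
- fixture: light grey machined fixture block, 40 mm (x) x 60 mm (y) x 34 mm high, with a brass central bushing and two upright pins at y = +-19 mm reaching 46 mm; origin under its centre; 0.22 kg. At the start it stands on the deck of the stand, about 55 mm from the centre in the sector without a cup
- gauge_tray: gauge tray: wooden tray with green felt floor, square, 156 x 156 mm outside, sides along body x and y, walls 5 mm thick and 22 mm high, floor 4 mm thick; origin under the centre; fixed, yaw varies; stands left of the revolving stand
- pen_tray: pen tray: orange plastic tray, square, 156 x 156 mm outside, sides along body x and y, walls 5 mm thick and 22 mm high, floor 4 mm thick; origin under the centre; fixed, yaw varies; stands left of the revolving stand
- pad: black rubber pad on the bench right of the stand, 110 (x) x 90 (y) x 5 mm thick, fixed; origin under its centre, so its top is at z = 5 mm
- tin: dark blue round tin, closed, 57 mm across, 44 mm high, stands upright on the bench right of the stand; origin under its centre; about 0.1 to 0.2 kg
- press: bench press, fixed, never moves: a tall obstacle. Its white base, 435 mm by 212 mm, fills about x = 0.59 to 1.02 m, y = -0.01 to 0.20 m; a small lever 100 mm high stands on its front corner at about (0.634, 0.17) m, the column behind it is 500 mm high; origin under its centre
- glue: red glue bottle with white nozzle, 34 mm across, 95 mm high, stands loose on the bench behind the stand; a bystander, origin under its centre
There are look-alikes about, which are no part of the job. Leave any purple look-alike of the gauge_2 alone.

How it is judged:
By the outcome, as a careful person would: the job done as asked, in the order asked, and still so for the second after the job is handed in, with the robot touching nothing.
Of gauge_1, gauge_2, gauge_3, marker_1, marker_2, marker_3 only 4 to 6 are there at a start; the rules pass over those that are not, and their reading is None.
At some moment in a run one of tin, fixture may be knocked a few centimetres aside while the robot is not near it.
Once in a run the grip may slacken for a moment while it holds something.
It also fails if it takes over 210 s, if anything falls off the work surface, if the arm or the gripper's body presses on something with over 40 N, if the wrist force passes 120 N, or if a joint passes its speed limit or range.

## Working session

There is one attempt and no reset: what is moved stays moved. The work goes in short steps, Python scripts to look and compute and a shell command to move; the robot and the scene stay as the last step left them, time stands still between calls to the robot, and variables do not carry over. Pictures are saved under pics/ and viewed, about 12 in all and at most 16, crops included, and the job is handed in when it is done.

```bash
mkdir -p pics; ls
cat > h.py <<'E'
import numpy as np, cv2, json
from rig import robot, camera, order
from scipy.spatial.transform import Rotation as Ro
def snap(n,tag):
    c=camera(n); cv2.imwrite(f'pics/{tag}.png',c['pixels'])
    np.savez(f'pics/{tag}.npz',**{k:np.array(c[k]) for k in('mtx','R','t','pixels')}); return c
def load(tag): return np.load(f'pics/{tag}.npz')
def ray(c,u,v):
    d=c['R'].T@np.linalg.inv(c['mtx'])@np.array([u,v,1.]); return -c['R'].T@c['t'],d/np.linalg.norm(d)
def onz(c,u,v,z):
    o,d=ray(c,u,v); return o+d*(z-o[2])/d[2]
def proj(c,X):
    p=c['mtx']@(c['R']@np.asarray(X,float)+c['t']); return p[:2]/p[2]
def tri(c1,p1,c2,p2):
    o1,d1=ray(c1,*p1);o2,d2=ray(c2,*p2)
    s=np.linalg.lstsq(np.c_[d1,-d2],o2-o1,rcond=None)[0]
    a=o1+d1*s[0];b=o2+d2*s[1]; return (a+b)/2,np.linalg.norm(a-b)
def crop(tag,x0,y0,x1,y1,f,out):
    im=cv2.imread(f'pics/{tag}.png')[y0:y1,x0:x1]; cv2.imwrite(f'pics/{out}.png',cv2.resize(im,None,fx=f,fy=f,interpolation=cv2.INTER_CUBIC))
def st():
    o=robot.get_obs(); R=Ro.from_quat(o['tool_rot']).as_matrix()
    print('t',round(o['time'],2),'pos',np.round(np.array(o['position'])*1000,1),'x-axis yaw',round(np.degrees(np.arctan2(R[1,0],R[0,0])),1),'z',R[:,2].round(3),'q',np.round(o['q'],2),'F',np.round(o['ft_force'],1),'w',round(o['grip_width']*1000,1)); return o,R
E
python3 - <<'E'
from h import *
st()
for n in('scene','top'):
    c=snap(n,n+'0'); print(n,c['mtx'],-c['R'].T@c['t'],c['R'])
E
```

```text
pics
t 0.0 pos [194.3 593.2 211.2] x-axis yaw 71.8 z [-0.001 -0.002 -1.   ] q [ 1.08  0.53  1.43 -0.    1.18 -0.18] F [-0.2 -0.6 -0.6] w 86.7
scene [[594.1931053    0.         320.9128168 ]
 [  0.         594.1931053  231.58696161]
 [  0.           0.           1.        ]] [ 1.36817921 -0.62011093  0.97095086] [[ 0.54146296  0.84066576  0.00994723]
 [ 0.53520884 -0.33554896 -0.77521506]
 [-0.64835897  0.42507409 -0.63161908]]
top [[512.36910304   0.         314.62666232]
 [  0.         512.36910304 237.05679897]
 [  0.           0.           1.        ]] [ 0.38630265 -0.0577419   1.44409537] [[ 0.02459947 -0.99934232 -0.02664185]
 [-0.99767472 -0.02284657 -0.06421199]
 [ 0.06356108  0.02815948 -0.99758059]]
```

View pics/scene0.png

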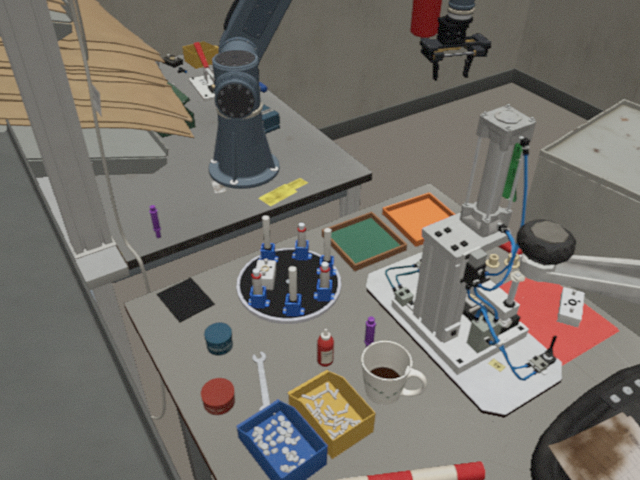

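View pics/top0.png

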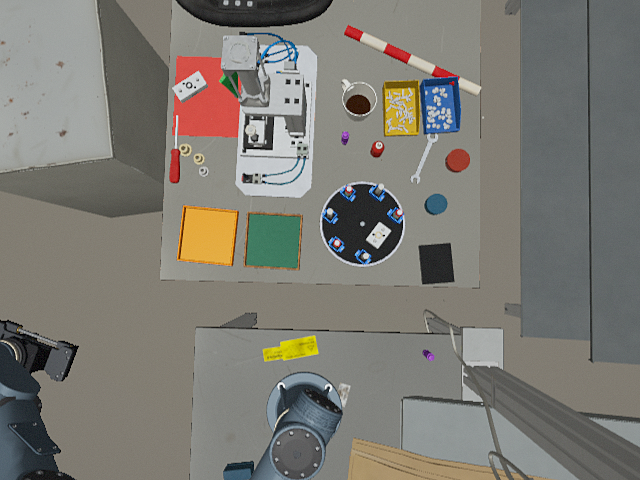

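The scene shows the stand at (290,283) and the top view shows it at (362,223). The trays are at (208,236) orange and (273,241) green in the top view. The pad is at (436,263), the blue tin at (436,204) (the red tin at (457,160) is a look-alike) and the glue at (377,149). I'll enlarge both views of the stand.

Run:
```python
from h import *
crop('scene0',225,205,355,325,6,'c1'); crop('top0',310,172,460,284,5,'c2')
```

```text
(no output)
```

View pics/c1.png

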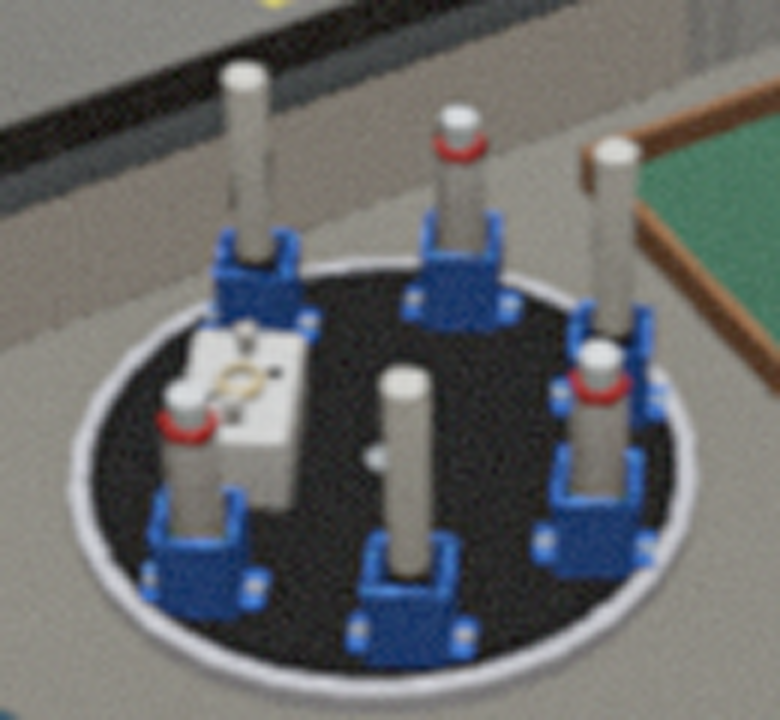

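View pics/c2.png

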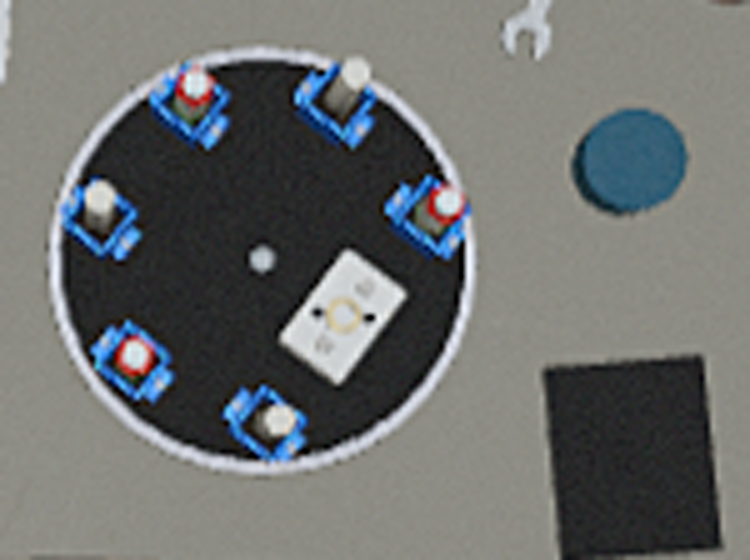

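Six items are in the stand, in ring order from the gap: gauge, marker, gauge, marker, gauge, marker. All three gauges have a red band on top. The purple look-alikes at top (345,138) and (428,354) stay put. Next I triangulate.

Run:
```python
from h import *
s=load('scene0');t=load('top0')
S=lambda x,y:(225+(x+.5)/6-.5,205+(y+.5)/6-.5); T=lambda x,y:(310+(x+.5)/5-.5,172+(y+.5)/5-.5)
P=dict(Ag=((189,393),(449,203)),Bm=((405,383),(354,72)),Cg=((600,357),(196,83)),Dm=((616,150),(100,195)),Eg=((460,120),(134,355)),Fm=((243,75),(279,420)),hub=((377,458),(262,260)),bush=((240,380),(343,314)))
for k,(a,b) in P.items():
    X,e=tri(s,S(*a),t,T(*b)); print(k,(X*1000).round(1),round(e*1000,1))
hub=onz(t,*T(262,260),.036); print('hub@36',hub*1000)
print('rim ellipse ctr',onz(t,*T(262,260),.034)[:2])
for nm,pts,z in(('pad',[(546,370),(703,356),(719,547),(562,559)],.005),('fixt',[(349,249),(408,292),(338,384),(280,340)],.068)):
    q=np.array([onz(t,*T(*p),z) for p in pts])*1000; print(nm,q[:,:2].round(1).tolist(),q.mean(0).round(1),[np.degrees(np.arctan2(*(q[(i+1)%4]-q[i])[[1,0]])).round(1) for i in range(4)])
q=onz(t,*T(634,158),.044)*1000; print('tin',q.round(1))
for nm,pts in(('orange',[(181,207),(238,209),(235,265),(178,262)]),('green',[(247,213),(302,212),(300,269),(246,269)])):
    q=np.array([onz(t,*p,.022) for p in pts])*1000; print(nm,q[:,:2].round(0).tolist(),q.mean(0).round(1),[np.degrees(np.arctan2(*(q[(i+1)%4]-q[i])[[1,0]])).round(1) for i in range(4)])
print('glue',onz(t,377,148,.08)*1000, tri(s,(326,333),t,(378,145)))
print('tin tri',tri(s,(217.5,331),t,T(634,158)))
```

```text
Ag [ 539.2 -236.5  129.6] 0.7
Bm [ 601.  -184.8  157.2] 1.0
Cg [ 598.7 -105.6  128.9] 0.4
Dm [535.8 -57.7 158.5] 0.4
Eg [457.2 -76.8 127.5] 0.2
Fm [ 424.4 -150.2  157.7] 1.0
hub [ 515.7 -148.7   34.3] 2.4
bush [ 484.7 -189.5   70.1] 0.6
hub@36 [ 516.11463548 -147.49920532   36.        ]
rim ellipse ctr [ 0.51629902 -0.14762669]
pad [[460.7, -309.1], [470.6, -396.3], [364.4, -406.0], [355.6, -319.2]] [ 412.8 -357.7    5. ] [np.float64(-83.5), np.float64(-174.8), np.float64(95.8), np.float64(5.5)]
fixt [[520.1, -192.0], [497.7, -224.0], [447.4, -187.3], [470.3, -155.9]] [ 483.9 -189.8   68. ] [np.float64(-125.1), np.float64(143.9), np.float64(53.9), np.float64(-35.9)]
tin [ 575.8 -348.8   44. ]
orange [[553.0, 360.0], [551.0, 199.0], [394.0, 202.0], [398.0, 362.0]] [474. 281.  22.] [np.float64(-90.8), np.float64(178.9), np.float64(88.4), np.float64(-0.8)]
green [[540.0, 173.0], [546.0, 19.0], [387.0, 21.0], [384.0, 171.0]] [464.3  96.2  22. ] [np.float64(-87.7), np.float64(179.5), np.float64(91.4), np.float64(0.9)]
glue [ 717.05723539 -181.13750589   80.        ] (array([ 0.72494265, -0.1834949 ,  0.08150357]), np.float64(0.00011505484622783344))
tin tri (array([ 0.57553515, -0.34928677,  0.04441425]), np.float64(0.0011767661261887752))
```

The deck centre is at (516,-148) and its +x axis is at about -127°. Cup tops agree with 51.4° steps within 1 mm. I'll take the markers first because they are tallest, then the gauges, the fixture and the tin. First I'm adding a helper that works out shifts in tool axes.

```bash
cat >> h.py <<'E'
def go(x,y,z,yaw):
    "turn (deg about tool z) then shift (mm, in turned tool axes)"
    o,R=st(); w=np.degrees(np.arctan2(R[1,0],R[0,0])); turn=(w-yaw+90)%180-90
    Rn=R@Ro.from_euler('z',turn,degrees=True).as_matrix()
    print('TURN',turn.round(1),'SHIFT',(Rn.T@(np.array([x,y,z])-np.array(o['position'])*1000)).round(1))
def deck(c,C=(516,-148)):
    b,g,r=[c['pixels'][...,i].astype(int) for i in range(3)]
    v,u=np.nonzero((b>120)&(b-r>70)&(b-g>30)); P=np.array([onz(c,a,d,.06)[:2]*1000 for a,d in zip(u,v)])-C
    rr=np.linalg.norm(P,axis=1); P=P[(rr>65)&(rr<125)]; th=np.degrees(np.arctan2(P[:,1],P[:,0]))
    k=np.arange(1,7)*360/7
    best=min((np.minimum(12,np.abs((th[:,None]-y-k+180)%360-180).min(1)).mean(),y) for y in np.arange(-180,180,.5))
    y=best[1]; print('deck yaw',y,'resid',best[0].round(2),'n',len(P))
    for n,kk in zip('ABCDEF',k): print(n,(np.array(C)+92*np.array([np.cos(np.radians(y+kk)),np.sin(np.radians(y+kk))])).round(1),end=' ')
    print(); return y
E
python3 - <<'E'
from h import *
deck(load('top0')); go(536,-58,255,53)
E
```

```text
deck yaw -122.5 resid 6.91 n 485
A [ 545.8 -235. ] B [ 602.6 -178.9] C [594.2 -99.5] D [526.9 -56.6] E [451.4 -82.5] F [ 424.5 -157.7] 
t 0.1 pos [194.3 593.3 211.3] x-axis yaw 71.8 z [-0.001 -0.002 -1.   ] q [ 1.08  0.53  1.43 -0.    1.18 -0.18] F [ 0.6 -0.1  0. ] w 86.9
TURN 18.8 SHIFT [-314.6  664.8  -42.9]
```

```bash
python3 - <<'E'
s=open('h.py').read()
a=s.index("    best=min("); b=s.index("    y=best[1]")
s=s[:a]+"""    y0=np.degrees(np.angle(np.exp(7j*np.radians(th)).mean()))/7
    best=min((np.minimum(30,np.abs((th[:,None]-y-k+180)%360-180).min(1)).mean(),y) for y in y0+np.arange(7)*360/7)
"""+s[b:]
open('h.py','w').write(s)
E
python3 -m pendant '[[[0,0,-22],9.4],[[0,0,-21],9.4],[[-24,51,0],0],[[-24,51,0],0],[[-24,51,0],0],[[-24,51,0],0],[[-24,51,0],0],[[-24,51,0],0]]' 60 10
python3 -m pendant '[[[-24,51,0],0],[[-24,51,0],0],[[-24,51,0],0],[[-24,51,0],0],[[-24,51,0],0],[[-24,51,0],0],[[-24,51,0],0],[[0,0,0],0]]' 40
python3 - <<'E'
from h import *
deck(load('top0')); deck(snap('top','t1')); go(536,-58,138,53)
E
```

```text
time: 1.1
position: [0.3531, 0.2932, 0.255]
tool_rot: [0.895, 0.447, -0.0, 0.0]
ft_force: [0.4, 0.5, -0.3]
grip_width: 0.0601
time: 2.1
position: [0.5389, -0.0578, 0.2547]
tool_rot: [0.896, 0.444, 0.0, 0.001]
ft_force: [-0.3, 0.6, -0.6]
grip_width: 0.0398
deck yaw 233.30739876694338 resid 7.13 n 485
A [ 539.4 -237. ] B [ 600.2 -185.2] C [ 597.5 -105.4] D [533.5 -57.7] E [456.3 -78. ] F [ 424. -151.] 
deck yaw 26.90795834750715 resid 7.71 n 293
A [534.6 -57.9] B [457.2 -77.3] C [ 424.  -149.9] D [ 460.1 -221.1] E [ 538.3 -237.2] F [ 599.7 -186.2] 
t 2.15 pos [537.1 -55.5 254.4] x-axis yaw 52.9 z [-0.001  0.001 -1.   ] q [-0.31  0.36  1.59  0.    1.19 -1.23] F [-0.3 -0.2 -0. ] w 40.2
TURN -0.1 SHIFT [ -2.7   0.8 116.4]
```

```bash
python3 -m pendant '[[[-2.5,1,16],0],[[0,0,35],0],[[0,0,35],0],[[0,0,30],0],[[0,0,0],0],[[0,0,0],0]]' 36
python3 -m pendant '[[[0,0,0],0],[[0,0,0],0],[[0,0,0],0],[[0,0,0],0],[[0,0,0],0],[[0,0,0],0]]' 5 12
python3 -m pendant '[[[0,0,-15],0],[[0,0,-30],0],[[0,0,-40],0],[[0,0,-40],0],[[0,0,0],0]]'
python3 - <<'E'
from h import *
snap('scene','s1'); snap('top','t2'); deck(load('t2'))
a=cv2.imread('pics/s1.png')[150:340,200:400]; b=cv2.imread('pics/t2.png')[140:330,260:460]
cv2.imwrite('pics/v5.png',cv2.resize(np.hstack([a,b]),None,fx=2,fy=2,interpolation=cv2.INTER_CUBIC))
st()
E
```

```text
time: 2.9
position: [0.5365, -0.0559, 0.1401]
tool_rot: [0.894, 0.447, 0.0, 0.0]
ft_force: [0.7, 0.9, 0.5]
grip_width: 0.0361
time: 3.65
position: [0.5368, -0.0569, 0.1397]
tool_rot: [0.895, 0.447, 0.001, 0.001]
ft_force: [0.4, -0.3, 5.3]
grip_width: 0.0153
time: 4.28
position: [0.5383, -0.0571, 0.2679]
tool_rot: [0.895, 0.447, 0.003, 0.003]
ft_force: [0.4, -0.2, -0.2]
grip_width: 0.0151
deck yaw 25.772107695316073 resid 7.84 n 291
A [536.4 -58.3] B [458.6 -76.1] C [ 424.  -148.1] D [ 458.7 -220. ] E [ 536.6 -237.7] F [ 598.9 -187.8] 
t 4.38 pos [535.7 -56.4 264.3] x-axis yaw 53.1 z [-0.  0. -1.] q [-0.31  0.35  1.58  0.    1.21 -1.24] F [-0.9 -0.4  0.1] w 14.8
```

View pics/v5.png

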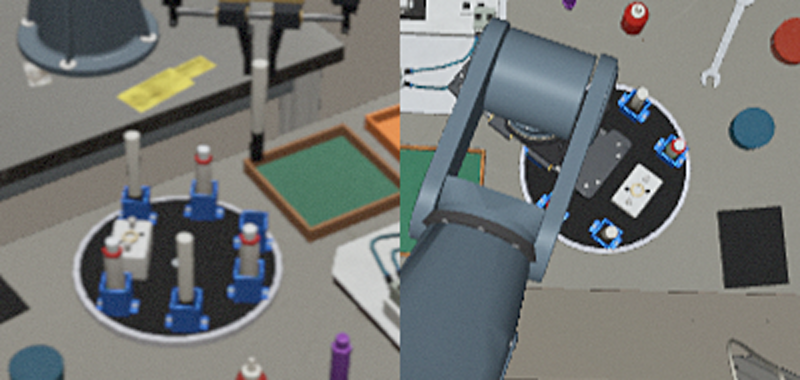

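The marker hangs upright in the jaws, the deck hasn't turned, and the rest is undisturbed. Moving to the orange tray.

Run:
```python
from h import *
go(412,322,200,90)
```

```text
t 4.38 pos [535.7 -56.4 264.3] x-axis yaw 53.1 z [-0.  0. -1.] q [-0.31  0.35  1.58  0.    1.21 -1.24] F [-0.9 -0.4  0.1] w 14.8
TURN -36.9 SHIFT [ 378.4 -123.7   64.3]
```

```bash
python3 -m pendant '[[[0,0,0],-9.2],[[0,0,0],-9.2],[[0,0,0],-9.2],[[0,0,0],-9.3],[[47,-15,0],0],[[47,-15,0],0],[[47,-15,0],0],[[47,-15,0],0]]'
python3 -m pendant '[[[48,-16,0],0],[[48,-16,0],0],[[47,-16,0],0],[[47,-15,0],0],[[0,0,32],0],[[0,0,32],0],[[0,0,0],0]]'
python3 - <<'E'
from h import *
go(412,322,109,90)
snap('scene','s2')
crop('scene0',320,180,460,280,5,'x'); crop('s2',320,130,460,280,4,'v6')
E
```

```text
time: 5.38
position: [0.4744, 0.1327, 0.2623]
tool_rot: [0.708, 0.707, -0.002, -0.001]
ft_force: [-0.5, 0.1, -0.5]
grip_width: 0.0148
time: 6.25
position: [0.4103, 0.3201, 0.1966]
tool_rot: [0.707, 0.707, -0.005, -0.002]
ft_force: [-0.2, -0.6, -0.5]
grip_width: 0.0152
t 6.25 pos [410.3 320.1 196.6] x-axis yaw 90.0 z [-0.009 -0.004 -1.   ] q [ 0.45  0.41  1.7  -0.    1.04 -1.12] F [-0.2 -0.6 -0.5] w 15.2
TURN -0.0 SHIFT [ 2.2  2.5 87.6]
```

View pics/v6.png

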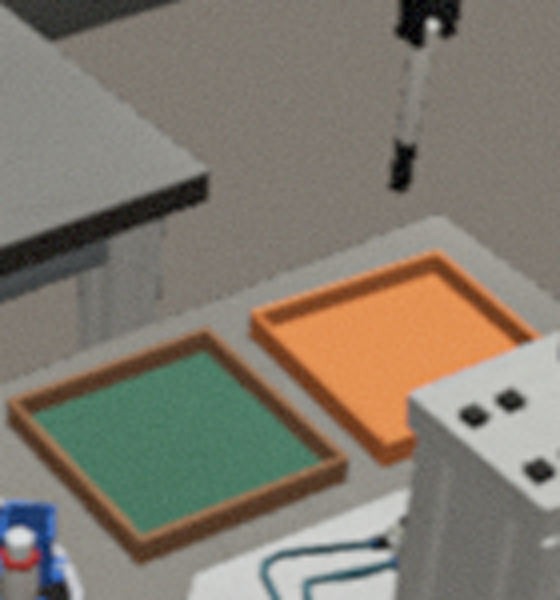

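Run:
```python
from h import *
s=load('s2'); S=lambda x,y:(320+x/4,130+y/4)
print('bottom',onz(s,*S(401,188),.092)*1000,'top',onz(s,*S(432,25),.218)*1000)
for n,p in dict(Of=(436,250),Ol=(250,320),Ob=(383,462),Gf=(205,332),Gl=(10,408),Gb=(140,562),Gr=(346,465)).items(): print(n,(onz(s,*S(*p),.022)*1000).round(0))
```

```text
bottom [413.30074973 318.15108439  92.        ] top [419.77760907 319.01193716 218.        ]
Of [409. 364.  22.]
Ol [405. 206.  22.]
Ob [564. 187.  22.]
Gf [399. 173.  22.]
Gl [398.  21.  22.]
Gb [558.   8.  22.]
Gr [554. 166.  22.]
```

Run:
```python
from h import *
crop('top0',170,198,310,278,5.7,'v7')
```

```text
(no output)
```

View pics/v7.png

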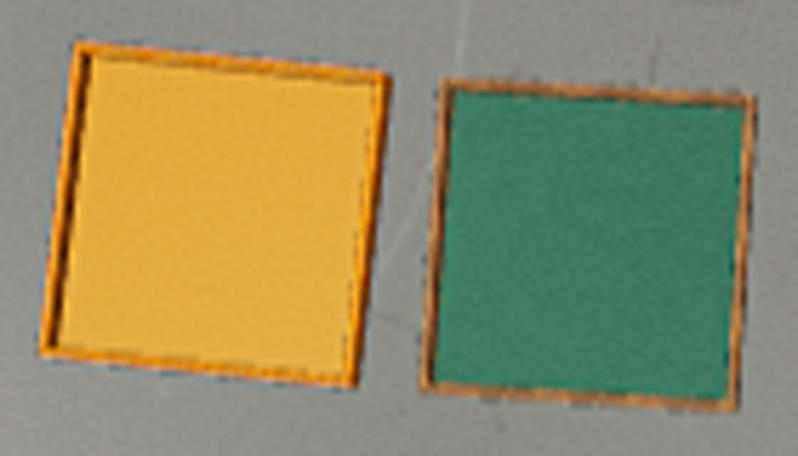

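Run:
```python
from h import *
t=load('top0'); s=load('s2'); T=lambda x,y:(170+(x+.5)/5.7-.5,198+(y+.5)/5.7-.5); S=lambda x,y:(320+x/4-.4,130+y/4-.4)
for nm,pts in(('orange',[(78,43),(390,73),(358,388),(40,357)]),('green',[(443,79),(756,97),(738,410),(422,392)])):
    q=np.array([onz(t,*T(*p),.022) for p in pts])*1000; d=[q[(i+1)%4]-q[i] for i in range(4)]
    print(nm,q[:,:2].round(0).tolist(),q.mean(0).round(1),[np.degrees(np.arctan2(a[1],a[0])).round(1) for a in d],[np.linalg.norm(a).round() for a in d])
for n,a,b in(('Ofar',(436,250),(40,357)),('Ol',(250,320),(358,388)),('Gf',(205,332),(422,392)),('Gl',(10,408),(738,410)),('Gb',(140,562),(756,97)),('Gr',(346,465),(443,79))):
    print(n,tri(s,S(*a),t,T(*b)))
```

```text
orange [[558.0, 354.0], [547.0, 199.0], [392.0, 209.0], [403.0, 367.0]] [475.1 282.3  22. ] [np.float64(-94.3), np.float64(176.2), np.float64(85.9), np.float64(-4.6)] [np.float64(156.0), np.float64(155.0), np.float64(158.0), np.float64(156.0)]
green [[544.0, 173.0], [539.0, 19.0], [386.0, 23.0], [391.0, 178.0]] [465.   98.2  22. ] [np.float64(-92.1), np.float64(178.2), np.float64(88.2), np.float64(-1.9)] [np.float64(154.0), np.float64(153.0), np.float64(155.0), np.float64(154.0)]
Ofar (array([0.40332064, 0.36761403, 0.01845801]), np.float64(0.00012208674755784084))
Ol (array([0.39281311, 0.21247714, 0.01291634]), np.float64(0.00320452016839937))
Gf (array([0.3905842 , 0.17884865, 0.01523522]), np.float64(0.0005552125405573742))
Gl (array([0.38656014, 0.02518003, 0.01378726]), np.float64(0.003173702199226653))
Gb (array([0.54090418, 0.01967515, 0.00421912]), np.float64(0.00030817060425907396))
Gr (array([0.54509203, 0.17368585, 0.01348431]), np.float64(0.0010733200622555048))
```

```bash
python3 - <<'E'
from h import *
go(420,328,112,85.6)
E
python3 -m pendant '[[[8,9,0],4.4],[[0,0,30],0],[[0,0,30],0],[[0,0,25],0],[[0,0,0],0],[[0,0,0],0]]' - 6
python3 - <<'E'
from h import *
go(420,328,109,85.6)
E
```

```text
t 6.3 pos [412.  320.8 198.3] x-axis yaw 90.0 z [-0.005 -0.002 -1.   ] q [ 0.45  0.41  1.7   0.    1.04 -1.12] F [ 0.1 -0.3 -1.2] w 15.1
TURN 4.4 SHIFT [ 8.   7.8 86.3]
time: 7.05
position: [0.4237, 0.3299, 0.1165]
tool_rot: [0.734, 0.679, 0.001, 0.0]
ft_force: [0.1, -0.6, -0.1]
grip_width: 0.0151
t 7.05 pos [423.7 329.9 116.5] x-axis yaw 85.5 z [ 0.002  0.001 -1.   ] q [ 0.45  0.55  1.74  0.    0.85 -1.04] F [ 0.1 -0.6 -0.1] w 15.1
TURN -0.1 SHIFT [-2.2 -3.6  7.5]
```

```bash
python3 -m pendant '[[[-1,-3,4],0],[[0,0,0],0]]' ; python3 -m pendant '[[[0,0,2],0],[[0,0,0],0]]'; python3 -m pendant '[[[0,0,2],0],[[0,0,0],0]]'
```

```text
time: 7.3
position: [0.4193, 0.3287, 0.1117]
tool_rot: [0.734, 0.679, 0.0, 0.0]
ft_force: [0.6, -0.6, 0.3]
grip_width: 0.015
time: 7.55
position: [0.4199, 0.3289, 0.1096]
tool_rot: [0.734, 0.679, 0.0, 0.0]
ft_force: [1.1, 0.2, 3.7]
grip_width: 0.0154
time: 7.8
position: [0.4206, 0.3291, 0.1081]
tool_rot: [0.734, 0.679, 0.001, 0.0]
ft_force: [-0.3, -0.3, 7.0]
grip_width: 0.0153
```

Contact came at TCP z≈110, as the 4 mm floor predicts. Now I tip it over in an arc and release.

```bash
python3 -m pendant '[[[0,17,0],0],[[0,17,3],0],[[0,17,6],0],[[0,15,9],0],[[0,13,11.5],0],[[0,11,13.5],0],[[0,7,11],0],[[0,0,0],0]]' - 4
python3 -m pendant '[[[0,0,0],0],[[0,0,0],0],[[0,0,0],0]]' 30
python3 -m pendant '[[[0,0,-40],0],[[0,0,-50],0],[[0,0,-50],0],[[0,0,-50],0],[[0,0,0],0]]'
python3 - <<'E'
from h import *
go(458,-78,255,53)
snap('scene','s3'); snap('top','t3')
a=cv2.imread('pics/s3.png')[180:300,320:460]; b=cv2.imread('pics/t3.png')[190:310,165:305]
cv2.imwrite('pics/v8.png',cv2.resize(np.hstack([a,b]),None,fx=2.8,fy=2.8,interpolation=cv2.INTER_CUBIC))
E
```

```text
time: 8.8
position: [0.5149, 0.3206, 0.0512]
tool_rot: [0.734, 0.679, -0.002, -0.001]
ft_force: [-0.5, 1.0, -0.6]
grip_width: 0.0152
time: 9.18
position: [0.5161, 0.3214, 0.0537]
tool_rot: [0.734, 0.679, 0.0, 0.0]
ft_force: [-0.2, 0.2, -0.2]
grip_width: 0.0289
time: 9.8
position: [0.5189, 0.3225, 0.2486]
tool_rot: [0.734, 0.679, 0.005, 0.002]
ft_force: [0.3, 0.2, -0.9]
grip_width: 0.0303
t 9.8 pos [518.9 322.5 248.6] x-axis yaw 85.6 z [ 0.011  0.004 -1.   ] q [ 0.37  0.47  1.44  0.    1.23 -1.12] F [ 0.3  0.2 -0.9] w 30.3
TURN 32.6 SHIFT [-356.4  192.5   -8.7]
```

View pics/v8.png

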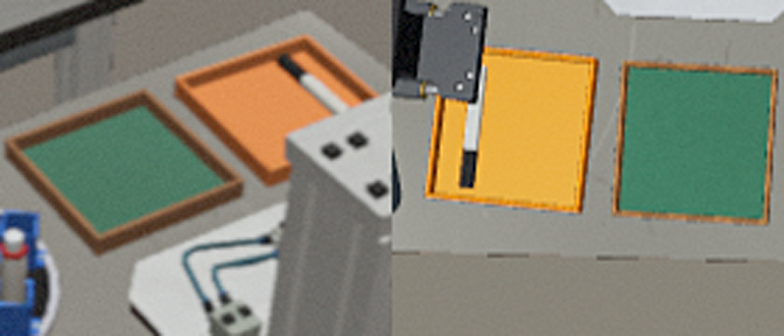

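The marker lies flat in the orange tray, cap near (468,170) and well inside. Next is marker F.

Run:
```python
from h import *
deck(load('t3')); go(424,-150,255,53)
```

```text
deck yaw 232.80863559870588 resid 7.22 n 518
A [ 538.6 -237.2] B [ 599.8 -185.9] C [ 597.9 -106.1] D [534.3 -57.8] E [456.9 -77.5] F [ 424.  -150.2] 
t 9.9 pos [515.8 321.2 243.6] x-axis yaw 85.6 z [ 0.001  0.    -1.   ] q [ 0.37  0.47  1.44  0.    1.23 -1.12] F [-1.4  0.5 -0.8] w 30.0
TURN 32.6 SHIFT [-431.5  210.2  -11.5]
```

```bash
python3 -m pendant '[[[0,0,-11.5],8.2],[[0,0,0],8.2],[[0,0,0],8.1],[[0,0,0],8.1],[[-48,23.4,0],0],[[-48,23.4,0],0],[[-48,23.4,0],0],[[-48,23.4,0],0]]' 36
python3 -m pendant '[[[-48,23.4,0],0],[[-48,23.4,0],0],[[-48,23.4,0],0],[[-48,23.4,0],0],[[-47.5,23,0],0],[[0,0,0],0],[[0,0,0],0]]'
python3 - <<'E'
from h import *
go(424,-150,138,53)
E
```

```text
time: 10.9
position: [0.4733, 0.1101, 0.2527]
tool_rot: [0.895, 0.446, -0.002, -0.001]
ft_force: [-0.1, -1.2, 0.4]
grip_width: 0.0359
time: 11.78
position: [0.4229, -0.1488, 0.2533]
tool_rot: [0.895, 0.445, -0.001, -0.002]
ft_force: [-0.5, 0.4, 0.4]
grip_width: 0.0358
t 11.78 pos [ 422.9 -148.8  253.3] x-axis yaw 52.9 z [-0.003  0.003 -1.   ] q [-0.59  0.23  1.8   0.    1.11 -1.51] F [-0.5  0.4  0.4] w 35.8
TURN -0.1 SHIFT [ -0.3   2.  115.3]
```

```bash
python3 -m pendant '[[[0,1,15],0],[[0,0,35],0],[[0,0,35],0],[[0,0,30],0],[[0,0,0],0],[[0,0,0],0]]' 36
python3 -m pendant '[[[0,0,0],0],[[0,0,0],0],[[0,0,0],0],[[0,0,0],0],[[0,0,0],0],[[0,0,0],0]]' 5 20
python3 -m pendant '[[[0,0,-15],0],[[0,0,-30],0],[[0,0,-40],0],[[0,0,-40],0],[[0,0,0],0],[[0,0,0],0]]'
python3 - <<'E'
from h import *
snap('scene','s4'); go(416,287,200,85.6)
E
```

```text
time: 12.52
position: [0.4253, -0.1496, 0.1402]
tool_rot: [0.895, 0.447, 0.0, 0.0]
ft_force: [0.1, -0.4, 0.4]
grip_width: 0.0361
time: 13.28
position: [0.4253, -0.1509, 0.1403]
tool_rot: [0.895, 0.446, 0.0, 0.001]
ft_force: [-0.8, -0.2, 5.9]
grip_width: 0.0149
time: 14.02
position: [0.424, -0.1499, 0.2638]
tool_rot: [0.895, 0.446, -0.0, -0.001]
ft_force: [-1.1, 0.9, -0.6]
grip_width: 0.015
t 14.07 pos [ 423.7 -149.8  263.4] x-axis yaw 52.9 z [-0.003  0.002 -1.   ] q [-0.59  0.22  1.78 -0.    1.14 -1.51] F [-1.5  0.7 -0.5] w 14.6
TURN -32.7 SHIFT [434.8 -41.   64.1]
```

```bash
python3 -m pendant '[[[0,0,0],-8.2],[[0,0,0],-8.2],[[0,0,0],-8.2],[[0,0,0],-8.1],[[40,-5,0],0],[[49,-5,0],0],[[49,-5,0],0],[[49,-5,0],0]]'
python3 -m pendant '[[[49,-5,0],0],[[49,-4,0],0],[[49,-4,0],0],[[49,-4,0],0],[[40,-4,0],0],[[12,0,0],0],[[0,0,50],0],[[0,0,50],0]]'
python3 -m pendant '[[[0,0,45],0],[[0,0,0],0],[[0,0,0],0]]' - 6
python3 - <<'E'
from h import *
c=snap('scene','s5'); go(416,287,109,85.6)
crop('s5',380,150,450,240,6,'v9')
E
```

```text
time: 15.08
position: [0.4178, 0.0391, 0.2631]
tool_rot: [0.734, 0.679, -0.001, -0.001]
ft_force: [0.7, 0.4, -0.5]
grip_width: 0.015
time: 16.08
position: [0.4168, 0.2858, 0.1631]
tool_rot: [0.733, 0.68, -0.0, 0.0]
ft_force: [0.8, 1.1, 0.3]
grip_width: 0.0144
time: 16.45
position: [0.4176, 0.2862, 0.1203]
tool_rot: [0.734, 0.68, 0.0, 0.0]
ft_force: [-0.3, -0.1, 0.5]
grip_width: 0.0157
t 16.5 pos [418.2 286.5 121. ] x-axis yaw 85.6 z [ 0.003  0.001 -1.   ] q [ 0.38  0.51  1.82 -0.    0.82 -1.11] F [-0.   0.5 -0.1] w 15.2
TURN 0.0 SHIFT [ 0.3 -2.2 12. ]
```

View pics/v9.png

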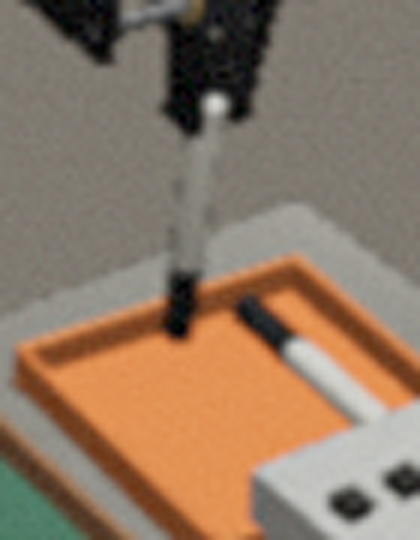

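The second marker's foot is inside the tray, clear of the first one. Lowering and tipping.

```bash
python3 -m pendant '[[[0,-2,8],0],[[0,0,4.5],0],[[0,0,0],0]]'
python3 -m pendant '[[[0,17,0],0],[[0,17,3],0],[[0,17,6],0],[[0,15,9],0],[[0,13,11.5],0],[[0,11,13.5],0],[[0,7,11],0],[[0,0,0],0]]' - 4
python3 -m pendant '[[[0,0,0],0],[[0,0,0],0],[[0,0,0],0]]' 28
python3 -m pendant '[[[0,0,-40],0],[[0,0,-50],0],[[0,0,-50],0],[[0,0,-60],0],[[0,0,0],0]]'
python3 - <<'E'
from h import *
c=snap('top','t6'); deck(c); go(600,-185.5,255,53)
E
```

```text
time: 16.88
position: [0.4155, 0.2869, 0.108]
tool_rot: [0.733, 0.68, 0.001, 0.0]
ft_force: [-0.3, 0.7, 3.1]
grip_width: 0.0152
time: 17.88
position: [0.5102, 0.2787, 0.0513]
tool_rot: [0.734, 0.68, -0.002, -0.001]
ft_force: [-0.4, -0.0, -0.1]
grip_width: 0.0152
time: 18.25
position: [0.5115, 0.2794, 0.0536]
tool_rot: [0.733, 0.68, 0.0, 0.0]
ft_force: [0.2, 0.6, 0.6]
grip_width: 0.0273
time: 18.88
position: [0.5149, 0.2805, 0.2593]
tool_rot: [0.733, 0.68, 0.006, 0.003]
ft_force: [0.6, -0.5, -0.3]
grip_width: 0.0279
deck yaw 233.10264816977738 resid 7.24 n 516
A [ 539.1 -237.1] B [ 600.  -185.5] C [ 597.7 -105.7] D [533.8 -57.7] E [456.6 -77.8] F [ 424.  -150.7] 
t 18.93 pos [512.8 279.7 256.1] x-axis yaw 85.7 z [ 0.006  0.002 -1.   ] q [ 0.31  0.42  1.49 -0.    1.22 -1.19] F [-0.5  0.5 -0.9] w 28.0
TURN 32.7 SHIFT [-319.1  349.6    0.8]
```

```bash
python3 -m pendant '[[[0,0,0],8.2],[[0,0,0],8.2],[[0,0,0],8.2],[[0,0,0],8.1],[[-38.8,27,0],0],[[-38.8,27,0],0],[[-38.8,27,0],0],[[-38.8,27,0],0]]' 36
python3 -m pendant '[[[-38.8,27,0],0],[[-38.8,27,0],0],[[-38.8,27,0],0],[[-12,40,0],0],[[-12,40,0],0],[[-12,40,0],0],[[-12,40,0],0],[[0,0,0],0]]'
python3 -m pendant '[[[0,0,0],0]]'
python3 - <<'E'
from h import *
go(600,-185.5,138,53)
a=cv2.imread('pics/t6.png'); crop('t6',165,190,305,280,5,'x9')
E
```

```text
time: 19.92
position: [0.5026, 0.089, 0.2513]
tool_rot: [0.895, 0.446, -0.002, -0.001]
ft_force: [0.9, 0.3, -1.1]
grip_width: 0.0363
time: 20.92
position: [0.598, -0.1883, 0.2506]
tool_rot: [0.896, 0.445, -0.001, -0.001]
ft_force: [-1.0, 0.8, 0.4]
grip_width: 0.0364
time: 21.05
position: [0.596, -0.1851, 0.2512]
tool_rot: [0.895, 0.446, -0.001, -0.002]
ft_force: [-0.3, -0.2, 0.1]
grip_width: 0.0361
t 21.05 pos [ 596.  -185.1  251.2] x-axis yaw 52.9 z [-0.004  0.003 -1.   ] q [-0.48  0.49  1.39  0.    1.27 -1.4 ] F [-0.3 -0.2  0.1] w 36.1
TURN -0.1 SHIFT [  2.1   3.9 113.2]
```

```bash
python3 -m pendant '[[[2,3.5,15],0],[[0,0,35],0],[[0,0,35],0],[[0,0,28],0],[[0,0,0],0],[[0,0,0],0]]' 36
python3 -m pendant '[[[0,0,0],0],[[0,0,0],0],[[0,0,0],0],[[0,0,0],0],[[0,0,0],0],[[0,0,0],0]]' 5 20
python3 -m pendant '[[[0,0,-15],0],[[0,0,-30],0],[[0,0,-40],0],[[0,0,-40],0],[[0,0,0],0],[[0,0,0],0]]'
python3 -m pendant '[[[0,0,0],-8.2],[[0,0,0],-8.2],[[0,0,0],-8.2],[[0,0,0],-8.1],[[32,-27.5,0],0],[[32,-27.5,0],0],[[32,-27.5,0],0],[[31,-27.5,0],0]]'
python3 -m pendant '[[[48,-18.4,0],0],[[48,-18.4,0],0],[[48,-18.4,0],0],[[48,-18.4,0],0],[[48,-18.4,0],0],[[47,-18.4,0],0],[[0,0,0],0]]'
python3 - <<'E'
from h import *
go(412,245,121,85.6)
E
```

```text
time: 21.8
position: [0.602, -0.1863, 0.1408]
tool_rot: [0.895, 0.446, 0.0, 0.0]
ft_force: [0.0, 0.1, -1.0]
grip_width: 0.0361
time: 22.55
position: [0.6022, -0.187, 0.1409]
tool_rot: [0.895, 0.446, 0.0, 0.001]
ft_force: [-0.6, 0.1, 5.3]
grip_width: 0.0149
time: 23.3
position: [0.6009, -0.1862, 0.2647]
tool_rot: [0.895, 0.446, -0.0, -0.001]
ft_force: [-1.2, -0.2, -0.3]
grip_width: 0.015
time: 24.3
position: [0.4994, -0.0502, 0.2633]
tool_rot: [0.734, 0.68, -0.001, -0.002]
ft_force: [0.7, 0.9, -0.4]
grip_width: 0.0149
time: 25.18
position: [0.4106, 0.2451, 0.2636]
tool_rot: [0.732, 0.682, -0.002, -0.001]
ft_force: [0.2, -0.8, -0.3]
grip_width: 0.015
t 25.18 pos [410.6 245.1 263.6] x-axis yaw 86.0 z [-0.004 -0.001 -1.   ] q [ 0.3   0.26  1.72  0.    1.16 -1.2 ] F [ 0.2 -0.8 -0.3] w 15.0
TURN 0.4 SHIFT [1.000e-01 2.000e+00 1.426e+02]
```

```bash
python3 -m pendant '[[[0,2,45],0],[[0,0,50],0],[[0,0,45],0],[[0,0,8],0],[[0,0,0],0]]' - 6
python3 -m pendant '[[[0,0,4],0],[[0,0,3],0],[[0,0,0],0]]'
python3 -m pendant '[[[0,17,0],0],[[0,17,3],0],[[0,17,6],0],[[0,15,9],0],[[0,13,11.5],0],[[0,11,13.5],0],[[0,7,11],0],[[0,0,0],0]]' - 4
python3 -m pendant '[[[0,0,0],0],[[0,0,0],0],[[0,0,0],0]]' 28
python3 -m pendant '[[[0,0,-40],0],[[0,0,-50],0],[[0,0,-50],0],[[-20,0,-60],0],[[-50,0,0],0],[[-50,0,0],0],[[-50,0,0],0],[[0,0,0],0]]'
python3 - <<'E'
from h import *
c=snap('top','t7'); deck(c); st(); snap('scene','s7')
a=cv2.imread('pics/s7.png')[180:280,350:460]; b=cv2.imread('pics/t7.png')[190:290,165:275]
cv2.imwrite('pics/v10.png',cv2.resize(np.hstack([a,b]),None,fx=3.5,fy=3.5,interpolation=cv2.INTER_CUBIC))
E
```

```text
time: 25.8
position: [0.4154, 0.2421, 0.117]
tool_rot: [0.734, 0.679, -0.001, -0.0]
ft_force: [0.4, -0.4, 0.4]
grip_width: 0.0151
time: 26.18
position: [0.4158, 0.2429, 0.1109]
tool_rot: [0.733, 0.68, 0.001, 0.0]
ft_force: [-0.0, 0.1, 1.3]
grip_width: 0.0149
time: 27.18
position: [0.5104, 0.235, 0.0543]
tool_rot: [0.734, 0.68, -0.002, -0.001]
ft_force: [1.2, 0.6, -0.3]
grip_width: 0.0156
time: 27.55
position: [0.5118, 0.2355, 0.0566]
tool_rot: [0.733, 0.68, 0.0, 0.0]
ft_force: [-0.3, 0.3, 0.2]
grip_width: 0.0271
time: 28.55
position: [0.4987, 0.0634, 0.2558]
tool_rot: [0.735, 0.678, -0.0, 0.0]
ft_force: [0.0, 0.9, -0.2]
grip_width: 0.0283
deck yaw 233.14434226998506 resid 7.12 n 530
A [ 539.1 -237. ] B [ 600.  -185.4] C [ 597.7 -105.6] D [533.8 -57.7] E [456.5 -77.8] F [ 424.  -150.8] 
t 28.6 pos [498.8  65.  255.8] x-axis yaw 85.5 z [ 0.  0. -1.] q [-0.09  0.31  1.68  0.    1.15 -1.58] F [-0.3 -0.5 -0.1] w 27.7
```

View pics/v10.png

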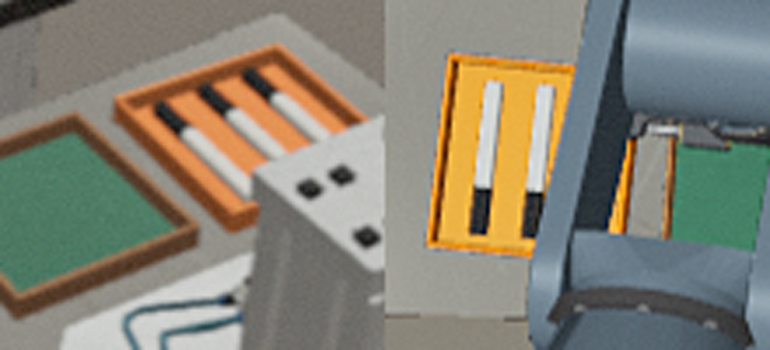

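All three markers lie flat in the orange tray, in parallel and inside the walls. Now gauge E.

Run:
```python
from h import *
go(456.5,-77.8,200,53)
```

```text
t 28.65 pos [498.9  66.  255.7] x-axis yaw 85.6 z [ 0.     0.001 -1.   ] q [-0.09  0.31  1.68  0.    1.15 -1.58] F [ 0.2  0.1 -0.3] w 28.1
TURN 32.6 SHIFT [-140.4   52.7   55.6]
```

```bash
python3 -m pendant '[[[0,0,0],8.2],[[0,0,0],8.2],[[0,0,0],8.1],[[0,0,0],8.1],[[-47,17.6,0],0],[[-47,17.6,0],0],[[-46,17.5,0],0],[[0,0,25],0]]' 42
python3 -m pendant '[[[0,0,30],0],[[0,0,0],0],[[0,0,0],0]]'
python3 - <<'E'
from h import *
deck(load('t7')); go(456.5,-77.8,99,53)
E
```

```text
time: 29.65
position: [0.4587, -0.0795, 0.2318]
tool_rot: [0.895, 0.446, 0.002, 0.002]
ft_force: [-0.0, 0.2, -0.2]
grip_width: 0.0416
time: 30.02
position: [0.4579, -0.0768, 0.2012]
tool_rot: [0.894, 0.447, 0.0, 0.0]
ft_force: [-0.4, 0.3, 0.5]
grip_width: 0.042
deck yaw 233.14434226998506 resid 7.12 n 530
A [ 539.1 -237. ] B [ 600.  -185.4] C [ 597.7 -105.6] D [533.8 -57.7] E [456.5 -77.8] F [ 424.  -150.8] 
t 30.02 pos [457.9 -76.8 201.2] x-axis yaw 53.1 z [ 0.001 -0.    -1.   ] q [-0.41  0.33  1.84  0.    0.98 -1.34] F [-0.4  0.3  0.5] w 42.0
TURN 0.1 SHIFT [ -1.7  -0.6 102.2]
```

```bash
python3 -m pendant '[[[-1.5,-0.5,30],0],[[0,0,35],0],[[0,0,25],0],[[0,0,12],0],[[0,0,0],0],[[0,0,0],0]]'
python3 -m pendant '[[[0,0,0],0],[[0,0,0],0],[[0,0,0],0],[[0,0,0],0],[[0,0,0],0],[[0,0,0],0]]' 8 30
python3 -m pendant '[[[0,0,-10],0],[[0,0,-25],0],[[0,0,-40],0],[[0,0,-45],0],[[0,0,0],0],[[0,0,0],0]]'
python3 - <<'E'
from h import *
c=snap('top','t8'); deck(c); go(422,141.5,219,88.1); snap('scene','s8')
E
```

```text
time: 30.78
position: [0.4567, -0.0786, 0.0995]
tool_rot: [0.895, 0.447, 0.001, 0.001]
ft_force: [0.1, 0.2, 0.5]
grip_width: 0.0417
time: 31.52
position: [0.456, -0.0785, 0.0987]
tool_rot: [0.895, 0.447, 0.0, 0.0]
ft_force: [-0.1, -0.2, 4.5]
grip_width: 0.0183
time: 32.28
position: [0.4548, -0.0779, 0.218]
tool_rot: [0.895, 0.447, -0.001, -0.001]
ft_force: [0.3, 0.1, -1.4]
grip_width: 0.018
deck yaw 130.64223562831162 resid 7.12 n 247
A [ 424.1 -151.3] B [ 461.3 -222. ] C [ 539.7 -236.9] D [ 600.3 -184.9] E [ 597.4 -105.1] F [533.2 -57.6] 
t 32.33 pos [454.4 -77.8 217.3] x-axis yaw 53.0 z [-0.003  0.001 -1.   ] q [-0.41  0.3   1.82  0.    1.02 -1.34] F [ 0.3 -0.1 -1.3] w 18.0
TURN -35.1 SHIFT [218.1 -39.7  -1.3]
```

```bash
python3 -m pendant '[[[0,0,0],-8.8],[[0,0,0],-8.8],[[0,0,0],-8.8],[[0,0,0],-8.7],[[30,-6,0],0],[[48,-9,0],0],[[48,-9,0],0],[[48,-9,0],0]]'
python3 -m pendant '[[[34,-6,0],0],[[10,-1,0],0],[[0,0,40],0],[[0,0,50],0],[[0,0,35],0],[[0,0,0],0],[[0,0,0],0]]'
python3 - <<'E'
from h import *
go(422,141.5,71,88.1)
snap('scene','s9'); crop('s9',310,140,430,270,4.5,'v11')
E
```

```text
time: 33.38
position: [0.4271, 0.0979, 0.217]
tool_rot: [0.719, 0.695, -0.001, -0.001]
ft_force: [-0.4, -0.6, -1.5]
grip_width: 0.0181
time: 34.25
position: [0.4236, 0.1404, 0.0938]
tool_rot: [0.719, 0.695, 0.0, 0.0]
ft_force: [0.1, -0.8, -0.6]
grip_width: 0.0182
t 34.25 pos [423.6 140.4  93.8] x-axis yaw 88.1 z [ 0.001 -0.    -1.   ] q [ 0.07  0.5   1.98 -0.    0.66 -1.47] F [ 0.1 -0.8 -0.6] w 18.2
TURN 0.0 SHIFT [ 1.1 -1.6 22.8]
```

View pics/v11.png

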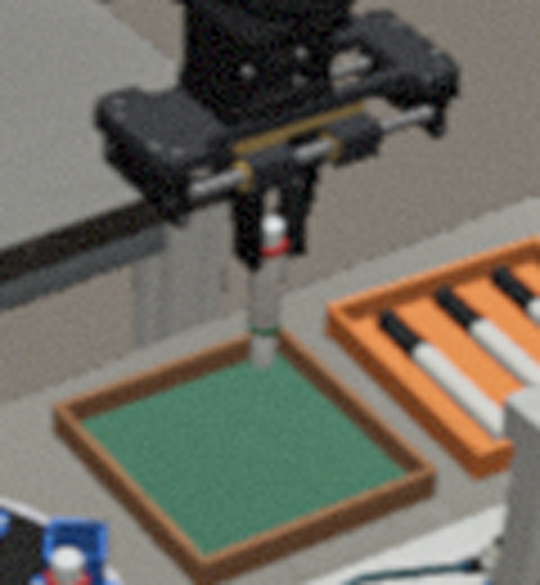

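The gauge is upright over the tray's far-left corner. Lowering, tipping and releasing.

```bash
python3 -m pendant '[[[1,-1.5,12],0],[[0,0,6],0],[[0,0,0],0]]' - 15
python3 -m pendant '[[[0,0,4],0],[[0,0,2],0],[[0,0,0],0]]'
```

```text
time: 34.67
position: [0.421, 0.1419, 0.0752]
tool_rot: [0.718, 0.696, -0.0, -0.0]
ft_force: [0.2, -1.0, -0.9]
grip_width: 0.019
time: 35.05
position: [0.4213, 0.1419, 0.0693]
tool_rot: [0.718, 0.696, -0.0, -0.0]
ft_force: [-0.3, -0.6, -1.5]
grip_width: 0.0189
```

```bash
python3 -m pendant '[[[0,11,0],0],[[0,10.5,1],0],[[0,10.5,3],0],[[0,9.5,5],0],[[0,8.5,6.5],0],[[0,6,6],0],[[0,0,0],0],[[0,0,0],0]]' - 8
python3 -m pendant '[[[0,0,0],0],[[0,0,0],0],[[0,0,0],0],[[0,0,0],0]]' 26
python3 -m pendant '[[[0,0,-30],0],[[0,0,-50],0],[[0,0,-50],0],[[0,0,-50],0],[[0,0,0],0]]'
python3 - <<'E'
from h import *
c=snap('top','t9'); snap('scene','s9b'); deck(c); go(597.5,-105.5,200,-37)
E
```

```text
time: 36.05
position: [0.4853, 0.1402, 0.0501]
tool_rot: [0.719, 0.695, 0.006, 0.005]
ft_force: [5.5, 0.6, 8.4]
grip_width: 0.0196
time: 36.55
position: [0.4768, 0.14, 0.0476]
tool_rot: [0.718, 0.696, -0.0, -0.0]
ft_force: [0.1, -0.6, 0.4]
grip_width: 0.026
time: 37.17
position: [0.4799, 0.1404, 0.2317]
tool_rot: [0.718, 0.696, 0.004, 0.003]
ft_force: [-0.6, -1.0, -0.3]
grip_width: 0.0258
deck yaw 233.13754483202706 resid 7.08 n 533
A [ 539.1 -237. ] B [ 600.  -185.4] C [ 597.7 -105.6] D [533.8 -57.7] E [456.5 -77.8] F [ 424.  -150.7] 
t 37.27 pos [476.8 140.1 228. ] x-axis yaw 88.2 z [ 0. -0. -1.] q [ 0.06  0.33  1.73 -0.    1.08 -1.48] F [-0.5  0.7 -0.8] w 25.9
TURN -54.8 SHIFT [-244.2 -123.5   28. ]
```

Run:
```python
from h import *
a=cv2.imread('pics/s9b.png')[200:290,315:425]; b=cv2.imread('pics/t9.png')[195:285,215:325]
cv2.imwrite('pics/v12.png',cv2.resize(np.hstack([a,b]),None,fx=3.6,fy=3.6,interpolation=cv2.INTER_CUBIC))
```

```text
(no output)
```

View pics/v12.png

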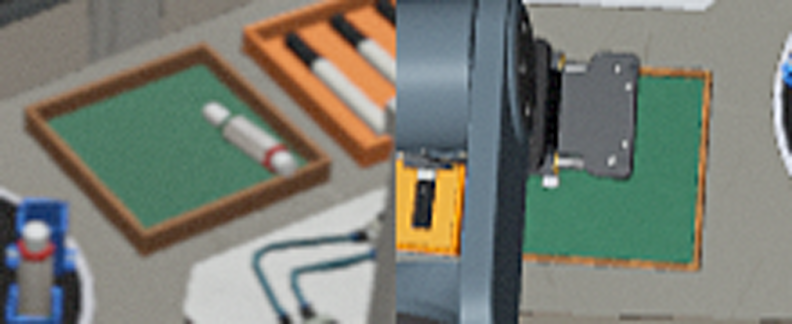

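The gauge lies flat in the green tray with its red end near the far wall. I'll start the next ones further back. Now gauge C.

```bash
python3 -m pendant '[[[0,0,0],8.8],[[0,0,0],8.8],[[0,0,0],8.8],[[0,0,0],8.8],[[-34.5,33.2,0],0],[[-34.5,33.2,0],0],[[-34.5,33.2,0],0],[[-34.5,33.2,0],0]]' 42
python3 -m pendant '[[[5,37,0],0],[[5,37,0],0],[[4.4,37,0],0],[[0,0,28],0],[[0,0,0],0],[[0,0,0],0]]'
python3 - <<'E'
from h import *
go(597.7,-105.6,99,53)
E
```

```text
time: 38.28
position: [0.4987, -0.0511, 0.2257]
tool_rot: [0.895, 0.446, -0.002, -0.002]
ft_force: [0.9, 0.2, 0.8]
grip_width: 0.0421
time: 39.02
position: [0.5966, -0.105, 0.199]
tool_rot: [0.895, 0.446, -0.001, -0.001]
ft_force: [-0.2, -0.9, -0.3]
grip_width: 0.0422
t 39.02 pos [ 596.6 -105.   199. ] x-axis yaw 53.0 z [-0.003  0.001 -1.   ] q [-0.36  0.52  1.49 -0.    1.13 -1.28] F [-0.2 -0.9 -0.3] w 42.2
TURN -0.0 SHIFT [  0.3   1.5 100. ]
```

```bash
python3 -m pendant '[[[0,1.5,30],0],[[0,0,35],0],[[0,0,25],0],[[0,0,10],0],[[0,0,0],0],[[0,0,0],0]]'
python3 -m pendant '[[[0,0,0],0],[[0,0,0],0],[[0,0,0],0],[[0,0,0],0],[[0,0,0],0],[[0,0,0],0]]' 8 30
python3 -m pendant '[[[0,0,-10],0],[[0,0,-25],0],[[0,0,-40],0],[[0,0,-45],0],[[0,0,0],0],[[0,0,0],0]]'
python3 -m pendant '[[[0,0,0],-8.8],[[0,0,0],-8.8],[[0,0,0],-8.8],[[0,0,0],-8.7],[[27.5,-33.5,0],0],[[27.5,-33.5,0],0],[[27.3,-33.5,0],0]]'
python3 -m pendant '[[[39,-30.3,0],0],[[39,-30.3,0],0],[[39,-30.3,0],0],[[0,0,40],0],[[0,0,50],0],[[0,0,35],0],[[0,0,0],0],[[0,0,0],0]]'
python3 - <<'E'
from h import *
go(413,99.7,71,88.1)
E
```

```text
time: 39.78
position: [0.5996, -0.1066, 0.1013]
tool_rot: [0.895, 0.446, 0.001, 0.001]
ft_force: [0.3, -0.0, -0.5]
grip_width: 0.0419
time: 40.52
position: [0.5989, -0.1065, 0.1003]
tool_rot: [0.895, 0.446, 0.0, 0.0]
ft_force: [-0.4, -0.6, 2.7]
grip_width: 0.0177
time: 41.28
position: [0.5976, -0.106, 0.2194]
tool_rot: [0.895, 0.446, -0.001, -0.001]
ft_force: [0.2, 0.2, -1.9]
grip_width: 0.018
time: 42.15
position: [0.4983, -0.0196, 0.2179]
tool_rot: [0.719, 0.695, -0.001, -0.002]
ft_force: [0.3, 0.3, -1.6]
grip_width: 0.018
time: 43.15
position: [0.4141, 0.0993, 0.0951]
tool_rot: [0.719, 0.695, -0.0, -0.0]
ft_force: [1.3, -0.2, -1.5]
grip_width: 0.0179
t 43.15 pos [414.1  99.3  95.1] x-axis yaw 88.0 z [-0.001  0.    -1.   ] q [-0.03  0.48  2.03 -0.    0.63 -1.57] F [ 1.3 -0.2 -1.5] w 17.9
TURN -0.1 SHIFT [ 0.4 -1.1 24.1]
```

```bash
python3 -m pendant '[[[0,-1,14],0],[[0,0,8],0],[[0,0,0],0]]' - 15
python3 -m pendant '[[[0,0,3],0],[[0,0,0],0]]'
python3 -m pendant '[[[0,0,2],0],[[0,0,0],0]]'
```

```text
time: 43.52
position: [0.4134, 0.0993, 0.0734]
tool_rot: [0.719, 0.695, 0.0, 0.0]
ft_force: [-0.9, -0.7, -1.1]
grip_width: 0.019
time: 43.78
position: [0.4135, 0.0993, 0.0703]
tool_rot: [0.719, 0.695, 0.0, 0.0]
ft_force: [-0.6, 0.5, 0.6]
grip_width: 0.0194
time: 44.02
position: [0.4152, 0.0993, 0.0695]
tool_rot: [0.719, 0.695, 0.002, 0.002]
ft_force: [-0.3, -0.7, 14.0]
grip_width: 0.0189
```

```bash
python3 -m pendant '[[[0,5.5,0],0],[[0,5.5,0],0],[[0,10.5,1],0],[[0,10.5,3],0],[[0,9.5,5],0],[[0,8.5,6.5],0],[[0,6,6],0],[[0,0,0],0]]' - 5
python3 -m pendant '[[[0,0,0],0],[[0,0,0],0],[[0,0,0],0],[[0,0,0],0]]' 26
python3 -m pendant '[[[0,0,-30],0],[[0,0,-50],0],[[0,0,-50],0],[[0,0,-50],0],[[0,0,0],0]]'
python3 - <<'E'
from h import *
c=snap('top','t10'); snap('scene','s10'); deck(c); go(539,-237,200,53)
a=cv2.imread('pics/s10.png')[210:280,320:410]; b=cv2.imread('pics/t10.png')[200:270,215:305]
cv2.imwrite('pics/v13.png',cv2.resize(np.hstack([a,b]),None,fx=4.4,fy=4.4,interpolation=cv2.INTER_CUBIC))
E
```

```text
time: 45.02
position: [0.4678, 0.0975, 0.0453]
tool_rot: [0.719, 0.695, -0.001, -0.001]
ft_force: [0.3, 0.2, 1.1]
grip_width: 0.02
time: 45.52
position: [0.4689, 0.0975, 0.0466]
tool_rot: [0.719, 0.695, -0.0, -0.0]
ft_force: [0.3, -1.2, 0.2]
grip_width: 0.0256
time: 46.15
position: [0.4718, 0.0975, 0.2304]
tool_rot: [0.719, 0.695, 0.003, 0.004]
ft_force: [-0.2, -0.2, -0.0]
grip_width: 0.0258
deck yaw 232.69741251753797 resid 7.1 n 548
A [ 538.5 -237.2] B [ 599.8 -186.1] C [ 598.  -106.3] D [534.5 -57.9] E [457.1 -77.4] F [ 424. -150.] 
t 46.25 pos [468.7  97.5 226.7] x-axis yaw 88.1 z [ 0.001 -0.    -1.   ] q [-0.03  0.31  1.77  0.    1.06 -1.57] F [-0.5 -0.1 -0. ] w 26.2
TURN 35.1 SHIFT [-224.8  257.5   26.7]
```

View pics/v13.png

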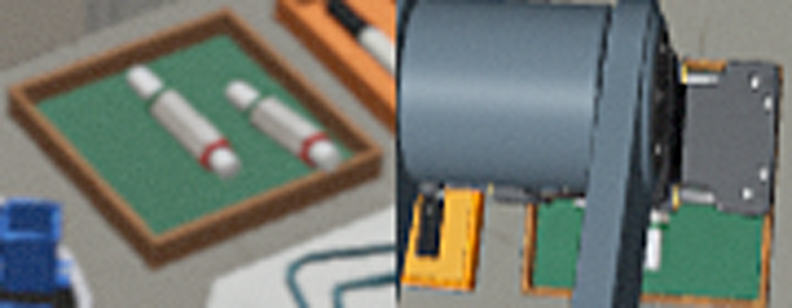

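Both gauges lie on the felt inside the walls. Last gauge A.

```bash
python3 -m pendant '[[[0,0,0],8.8],[[0,0,0],8.8],[[0,0,0],8.8],[[0,0,0],8.7],[[-32,36.8,0],0],[[-32,36.8,0],0],[[-32,36.8,0],0],[[-32,36.8,0],0]]' 42
python3 -m pendant '[[[-32,36.8,0],0],[[-32,36.8,0],0],[[-32.5,36.7,0],0],[[0,0,28],0],[[0,0,0],0],[[0,0,0],0]]'
python3 - <<'E'
from h import *
go(538.8,-237.1,99,53)
E
```

```text
time: 47.25
position: [0.5082, -0.0944, 0.2242]
tool_rot: [0.895, 0.446, -0.001, -0.002]
ft_force: [1.3, 0.4, -0.1]
grip_width: 0.0419
time: 48.0
position: [0.5387, -0.2361, 0.1976]
tool_rot: [0.895, 0.446, -0.001, -0.001]
ft_force: [0.3, 0.1, -1.1]
grip_width: 0.0422
t 48.0 pos [ 538.7 -236.1  197.6] x-axis yaw 53.0 z [-0.002  0.001 -1.   ] q [-0.6   0.5   1.54  0.    1.11 -1.53] F [ 0.3  0.1 -1.1] w 42.2
TURN -0.0 SHIFT [-0.8  0.9 98.6]
```

```bash
python3 -m pendant '[[[-0.5,0.9,30],0],[[0,0,35],0],[[0,0,23],0],[[0,0,10],0],[[0,0,0],0],[[0,0,0],0]]'
python3 -m pendant '[[[0,0,0],0],[[0,0,0],0],[[0,0,0],0],[[0,0,0],0],[[0,0,0],0],[[0,0,0],0]]' 8 30
python3 -m pendant '[[[0,0,-10],0],[[0,0,-25],0],[[0,0,-40],0],[[0,0,-45],0],[[0,0,0],0],[[0,0,0],0]]'
python3 -m pendant '[[[0,0,0],-8.8],[[0,0,0],-8.8],[[0,0,0],-8.8],[[0,0,0],-8.7],[[41.5,-19.6,0],0],[[41.5,-19.6,0],0],[[41.5,-19.6,0],0],[[41.5,-19.6,0],0]]'
python3 -m pendant '[[[41.5,-19.6,0],0],[[41.5,-19.6,0],0],[[41.4,-19.4,0],0],[[0,0,40],0],[[0,0,50],0],[[0,0,30],0],[[0,0,0],0],[[0,0,0],0]]'
python3 - <<'E'
from h import *
go(411.6,57.7,73,88.1)
E
```

```text
time: 48.75
position: [0.5406, -0.2382, 0.1017]
tool_rot: [0.895, 0.446, 0.001, 0.001]
ft_force: [0.4, 0.0, 0.2]
grip_width: 0.042
time: 49.5
position: [0.54, -0.238, 0.1008]
tool_rot: [0.895, 0.446, 0.0, 0.0]
ft_force: [-0.2, 0.9, 3.1]
grip_width: 0.0181
time: 50.25
position: [0.5389, -0.2373, 0.2199]
tool_rot: [0.895, 0.446, -0.0, -0.001]
ft_force: [0.5, 0.4, -1.4]
grip_width: 0.018
time: 51.25
position: [0.4649, -0.0675, 0.2187]
tool_rot: [0.719, 0.695, -0.001, -0.002]
ft_force: [0.4, 0.0, -2.6]
grip_width: 0.0182
time: 52.25
position: [0.4126, 0.0571, 0.1005]
tool_rot: [0.719, 0.695, -0.0, -0.0]
ft_force: [0.1, 0.0, -1.0]
grip_width: 0.0176
t 52.25 pos [412.6  57.1 100.5] x-axis yaw 88.0 z [-0.001  0.    -1.   ] q [-0.13  0.46  2.05 -0.    0.63 -1.67] F [ 0.1  0.  -1. ] w 17.6
TURN -0.1 SHIFT [ 0.6 -1.  27.5]
```

```bash
python3 -m pendant '[[[0.5,-1,17],0],[[0,0,11],0],[[0,0,0],0]]' - 15
python3 -m pendant '[[[0,0,3],0],[[0,0,0],0]]'
python3 -m pendant '[[[0,0,2],0],[[0,0,0],0]]'
```

```text
time: 52.62
position: [0.4118, 0.0576, 0.0726]
tool_rot: [0.719, 0.695, -0.0, -0.0]
ft_force: [-0.9, -0.8, -1.2]
grip_width: 0.0189
time: 52.88
position: [0.4131, 0.0574, 0.0705]
tool_rot: [0.719, 0.695, 0.001, 0.001]
ft_force: [-0.5, 0.8, 4.8]
grip_width: 0.0189
time: 53.12
position: [0.4143, 0.0573, 0.0694]
tool_rot: [0.719, 0.695, 0.002, 0.003]
ft_force: [-0.6, -0.6, 13.7]
grip_width: 0.0191
```

```bash
python3 -m pendant '[[[0,5.5,0],0],[[0,5.5,0],0],[[0,10.5,1],0],[[0,10.5,3],0],[[0,9.5,5],0],[[0,8.5,6.5],0],[[0,6,6],0],[[0,0,0],0]]' - 5
python3 -m pendant '[[[0,0,0],0],[[0,0,0],0],[[0,0,0],0],[[0,0,0],0]]' 26
python3 -m pendant '[[[0,0,-30],0],[[0,0,-50],0],[[0,0,-50],0],[[50,0,-30],0],[[55,0,0],0],[[55,0,0],0],[[0,0,0],0],[[0,0,0],0]]'
python3 - <<'E'
from h import *
c=snap('top','t11'); snap('scene','s11'); deck(c); st()
a=cv2.imread('pics/t11.png')[175:287,310:460]; b=cv2.imread('pics/s11.png')[210:280,320:410]; 
a=cv2.resize(a,None,fx=4,fy=4,interpolation=cv2.INTER_CUBIC); b=cv2.resize(b,None,fx=2.2,fy=2.2,interpolation=cv2.INTER_CUBIC)
im=np.zeros((448,800,3),np.uint8); im[:,:600]=a; im[:154,600:798]=b
t=cv2.imread('pics/t11.png')[200:275,240:310]; im[160:385,600:800]=cv2.resize(t,(200,225),interpolation=cv2.INTER_CUBIC); cv2.imwrite('pics/v14.png',im)
E
```

```text
time: 54.12
position: [0.4667, 0.0558, 0.0449]
tool_rot: [0.719, 0.695, -0.001, -0.001]
ft_force: [0.2, -0.2, 0.3]
grip_width: 0.02
time: 54.62
position: [0.4675, 0.0557, 0.046]
tool_rot: [0.719, 0.695, -0.0, -0.0]
ft_force: [0.1, 0.4, -0.2]
grip_width: 0.0261
time: 55.62
position: [0.4725, 0.2153, 0.2057]
tool_rot: [0.719, 0.695, -0.001, -0.0]
ft_force: [0.1, 0.0, -0.0]
grip_width: 0.026
deck yaw 232.9129313158186 resid 7.01 n 564
A [ 538.8 -237.1] B [ 599.9 -185.8] C [ 597.8 -105.9] D [534.1 -57.8] E [456.8 -77.6] F [ 424.  -150.4] 
t 55.73 pos [472.8 214.4 205.7] x-axis yaw 88.0 z [-0.001 -0.001 -1.   ] q [ 0.21  0.39  1.7  -0.    1.05 -1.32] F [-0.5 -0.7  0.8] w 25.6
```

View pics/v14.png

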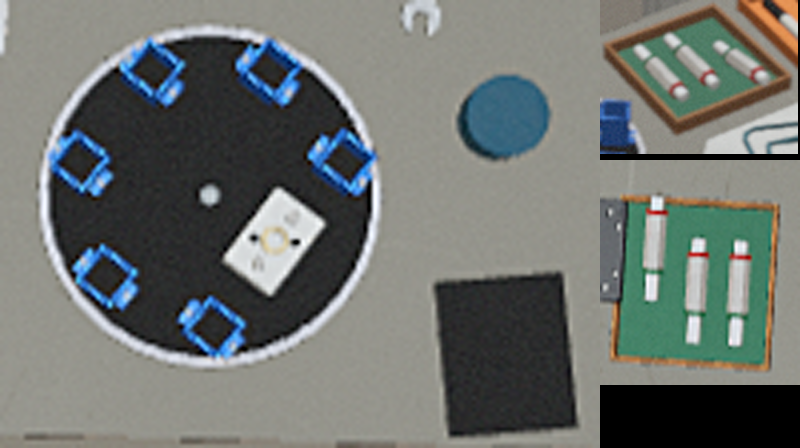

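All six cups are empty, and the fixture, tin and pad haven't moved. In the top inset, the first gauge's red tip at (657,197) seems to overlap the tray wall, so I'm measuring it before moving on.

Run:
```python
from h import *
t=load('t11');s=load('s11')
T=lambda x,y:(240+(x-600)/2.857-.3,200+(y-160)/3-.3); S=lambda x,y:(320+(x-600)/2.2-.3,210+y/2.2-.3)
for n,a,b in(('g1red',(657,197),(765,77)),('g1green',(652,301),(721,45)),('g2red',(698,239),(711,82)),('g3red',(740,240),(681,93)),('g3green',(735,345),(642,49))):
    X,e=tri(t,T(*a),s,S(*b)); print(n,(X*1000).round(1),(e*1000).round(1),(onz(t,*T(*a),.018)*1000).round(1))
T=lambda x,y:(310+(x+.5)/4-.5,175+(y+.5)/4-.5)
for nm,pts,z in(('pad',[(435,283),(562,273),(577,425),(450,436)],.005),('fixt',[(277,186),(327,220),(271,297),(222,262)],.068)):
    q=np.array([onz(t,*T(*p),z) for p in pts])*1000; print(nm,q.mean(0).round(1),[np.degrees(np.arctan2(*(q[(i+1)%4]-q[i])[[1,0]])).round(1) for i in range(4)])
print('fix bush',onz(t,*T(274,240),.068)*1000,'tin',onz(t,*T(508,116),.044)*1000)
```

```text
g1red [542.5 136.8  32. ] 0.3 [544.  138.6  18. ]
g1green [448.7 144.3   9.6] 6.4 [446.5 140.4  18. ]
g2red [504.3  95.2  16.2] 4.9 [505.5  97.   18. ]
g3red [504.1  53.7  18.9] 4.7 [505.5  55.8  18. ]
g3green [408.9  60.5  12.6] 4.9 [407.6  57.9  18. ]
pad [ 412.9 -357.7    5. ] [np.float64(-84.1), np.float64(-174.0), np.float64(96.4), np.float64(6.2)]
fixt [ 483.6 -189.4   68. ] [np.float64(-123.2), np.float64(145.2), np.float64(55.6), np.float64(-34.6)]
fix bush [ 484.42331477 -189.19513157   68.        ] tin [ 574.68804436 -349.45861229   44.        ]
```

The red tip is at z≈32 mm, x≈542, so it rests on the wall. I'll push it back inside with closed fingers just above the wall height.

Run:
```python
from h import *
go(562,139,50,88.1)
```

```text
t 55.73 pos [472.8 214.4 205.7] x-axis yaw 88.0 z [-0.001 -0.001 -1.   ] q [ 0.21  0.39  1.7  -0.    1.05 -1.32] F [-0.5 -0.7  0.8] w 25.6
TURN -0.1 SHIFT [-72.3  91.8 155.7]
```

```bash
python3 -m pendant '[[[-36,46,0],0],[[-36,46,0],0],[[0,0,50],0],[[0,0,50],0],[[0,0,30],0],[[0,0,0],0],[[0,0,0],0]]' 0 20
python3 -m pendant '[[[0,0,15],0],[[0,0,10],0],[[0,0,0],0]]'
python3 -m pendant '[[[0,-6,0],0],[[0,-6,0],0],[[0,-6,0],0],[[0,-6,0],0],[[0,-4,0],0],[[0,0,0],0]]'
python3 -m pendant '[[[0,0,-40],0],[[0,0,-50],0],[[0,-30,-60],0],[[50,-30,0],0],[[50,0,0],0],[[0,0,0],0],[[0,0,0],0]]'
python3 - <<'E'
from h import *
st(); c=snap('top','t12'); snap('scene','s12')
b=cv2.imread('pics/s12.png')[210:280,320:410]; t=cv2.imread('pics/t12.png')[200:275,230:310]
cv2.imwrite('pics/v15.png',np.hstack([cv2.resize(b,(400,311),interpolation=cv2.INTER_CUBIC),cv2.resize(t,(332,311),interpolation=cv2.INTER_CUBIC)]))
E
```

```text
time: 56.6
position: [0.5636, 0.1397, 0.077]
tool_rot: [0.72, 0.694, 0.001, 0.001]
ft_force: [-0.1, 0.5, 1.1]
grip_width: 0.0005
time: 56.98
position: [0.5618, 0.1406, 0.0502]
tool_rot: [0.719, 0.695, -0.001, -0.001]
ft_force: [-0.7, 0.5, 0.3]
grip_width: 0.0002
time: 57.72
position: [0.5343, 0.1415, 0.051]
tool_rot: [0.719, 0.695, -0.0, -0.0]
ft_force: [0.7, -0.8, 0.5]
grip_width: 0.0005
time: 58.6
position: [0.48, 0.2431, 0.1967]
tool_rot: [0.719, 0.695, -0.0, 0.0]
ft_force: [0.1, -0.2, 0.2]
grip_width: 0.0006
t 58.6 pos [480.  243.1 196.7] x-axis yaw 88.1 z [-0.    -0.001 -1.   ] q [ 0.26  0.43  1.67 -0.    1.04 -1.28] F [ 0.1 -0.2  0.2] w 0.6
```

View pics/v15.png

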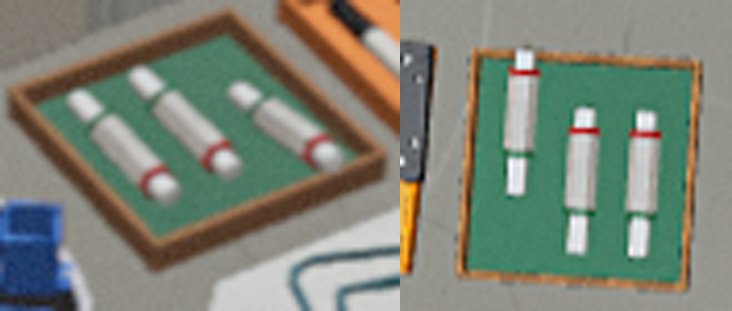

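The gauge did not move. The fingers passed over it, so its tip sits lower than I measured but still overlaps the wall. I'll grasp its handle instead and shift it 25 mm back.

Run:
```python
from h import *
t=load('t12'); T=lambda x,y:(230+(x-400)/4.15-.3,200+y/4.147-.3)
for p in((523,72),(517,152),(583,130),(578,212)): print((onz(t,*T(*p),.018)*1000).round(1))
go(503,139.5,80,88.1)
```

```text
[529.8 139.   18. ]
[475.5 141.4  18. ]
[491.4  97.2  18. ]
[436.   98.9  18. ]
t 58.7 pos [480.2 242.3 196.5] x-axis yaw 88.0 z [-0.001 -0.001 -1.   ] q [ 0.26  0.43  1.67 -0.    1.04 -1.28] F [-0.2 -0.7  0.7] w 0.6
TURN -0.1 SHIFT [-102.    26.3  116.6]
```

```bash
python3 -m pendant '[[[-51,13,0],0],[[-51,13,0],0],[[0,0,50],0],[[0,0,50],0],[[0,0,16],0],[[0,0,0],0],[[0,0,0],0]]' 27 15
python3 - <<'E'
from h import *
go(503,139.7,38,88.1)
E
```

```text
time: 59.58
position: [0.5035, 0.1399, 0.0815]
tool_rot: [0.719, 0.695, 0.0, 0.0]
ft_force: [0.2, 0.1, 0.1]
grip_width: 0.0272
t 59.58 pos [503.5 139.9  81.5] x-axis yaw 88.0 z [ 0.001  0.    -1.   ] q [ 0.06  0.59  1.8  -0.    0.75 -1.48] F [0.2 0.1 0.1] w 27.2
TURN -0.1 SHIFT [-0.3 -0.5 43.5]
```

```bash
python3 -m pendant '[[[0,0,20],0],[[0,0,12],0],[[0,0,6],0],[[0,0,5],0],[[0,0,0],0]]'
python3 -m pendant '[[[0,0,0],0],[[0,0,0],0],[[0,0,0],0],[[0,0,0],0]]' 10 15
python3 -m pendant '[[[0,0,-6],0],[[0,-10,0],0],[[0,-15,0],0],[[0,0,0],0],[[0,0,5],0],[[0,0,0],0]]'
python3 -m pendant '[[[0,0,0],0],[[0,0,0],0],[[0,0,0],0]]' 27
python3 -m pendant '[[[0,0,-20],0],[[0,0,-50],0],[[0,0,-50],0],[[0,0,-40],0],[[50,0,0],0],[[50,0,0],0],[[0,0,0],0]]'
python3 - <<'E'
from h import *
st(); c=snap('top','t13'); snap('scene','s13'); deck(c)
t=c['pixels'][195:275,225:310].astype(int)
hsv=cv2.cvtColor(c['pixels'],cv2.COLOR_BGR2HSV)
# red bands on gauges within green tray
m=((hsv[...,0]<8)|(hsv[...,0]>172))&(hsv[...,1]>130); m[:200]=0;m[275:]=0;m[:,:245]=0;m[:,302:]=0
n,l,s,ce=cv2.connectedComponentsWithStats(m.astype(np.uint8))
for i in range(1,n):
    if s[i,4]>3: print('band',ce[i].round(1),s[i,4],(onz(c,*ce[i],.018)*1000).round(1))
E
```

```text
time: 60.2
position: [0.5026, 0.1406, 0.0378]
tool_rot: [0.719, 0.695, -0.0, -0.0]
ft_force: [-0.2, -0.9, -0.5]
grip_width: 0.0271
time: 60.7
position: [0.5027, 0.1406, 0.038]
tool_rot: [0.719, 0.695, 0.0, 0.0]
ft_force: [-1.2, 1.0, -0.0]
grip_width: 0.0108
time: 61.45
position: [0.4779, 0.1414, 0.0384]
tool_rot: [0.719, 0.695, -0.0, -0.0]
ft_force: [-0.3, 0.5, 0.2]
grip_width: 0.0101
time: 61.82
position: [0.4778, 0.1414, 0.0389]
tool_rot: [0.719, 0.695, 0.0, 0.0]
ft_force: [0.1, 0.1, -0.6]
grip_width: 0.0255
time: 62.7
position: [0.4809, 0.244, 0.1991]
tool_rot: [0.718, 0.697, 0.001, 0.0]
ft_force: [0.5, -0.6, -0.2]
grip_width: 0.027
t 62.7 pos [480.9 244.  199.1] x-axis yaw 88.3 z [ 0.001  0.001 -1.   ] q [ 0.26  0.43  1.66  0.    1.05 -1.28] F [ 0.5 -0.6 -0.2] w 27.0
deck yaw 232.96075832331414 resid 7.0 n 563
A [ 538.9 -237.1] B [ 599.9 -185.7] C [ 597.8 -105.9] D [534.1 -57.8] E [456.7 -77.6] F [ 424.  -150.5] 
band [259.1 216.9] 9 [530.3 139.7  18. ]
band [274. 231.] 7 [491.5  96.6  18. ]
band [288.2 231.9] 9 [489.9  56.7  18. ]
```

Run:
```python
from h import *
c=load('t13'); p=c['pixels']
for u in(252,256,259,260,261,265,268):
    print(u,[tuple(int(a) for a in p[v,u]) for v in range(208,218)])
for v,u in((210.5,252),(210.5,260),(211,268)): print((onz(c,u,v,.022)*1000).round(1))
```

```text
252 [(141, 148, 149), (142, 150, 151), (146, 151, 149), (129, 142, 154), (74, 120, 167), (66, 108, 155), (83, 110, 86), (110, 136, 63), (103, 131, 67), (101, 129, 67)]
256 [(141, 150, 150), (143, 149, 151), (145, 153, 151), (121, 135, 145), (68, 111, 159), (45, 92, 146), (69, 94, 65), (90, 119, 78), (50, 64, 153), (76, 85, 173)]
259 [(143, 151, 152), (140, 148, 149), (137, 146, 148), (133, 142, 142), (202, 197, 192), (238, 233, 225), (233, 227, 221), (240, 234, 221), (213, 206, 206), (3, 8, 184)]
260 [(143, 151, 150), (136, 145, 148), (124, 137, 139), (101, 112, 113), (191, 186, 181), (241, 234, 227), (237, 231, 223), (243, 237, 224), (212, 206, 197), (0, 0, 164)]
261 [(140, 149, 150), (139, 147, 149), (137, 144, 146), (109, 118, 121), (180, 180, 179), (231, 231, 228), (227, 228, 225), (226, 226, 221), (191, 191, 194), (23, 26, 154)]
265 [(142, 149, 150), (140, 150, 150), (142, 150, 151), (143, 152, 147), (122, 138, 157), (58, 106, 162), (65, 100, 128), (97, 122, 88), (104, 129, 57), (105, 131, 63)]
268 [(139, 148, 148), (140, 148, 149), (141, 150, 148), (145, 149, 145), (126, 145, 170), (66, 122, 180), (63, 95, 129), (89, 111, 66), (106, 131, 63), (100, 126, 67)]
[547.4 159.7  22. ]
[547.9 137.2  22. ]
[547.  114.7  22. ]
```

The gauge still lies with its tip over the wall. My earlier pictures show the fingertips only about 5 mm beyond the TCP reading, not 22 mm. That explains both misses, so I'll grip lower and watch the force.

```bash
python3 -m pendant '[[[-51,12,0],0],[[-53,13,0],0],[[0,0,50],0],[[0,0,50],0],[[0,0,40],0],[[0,0,15],0],[[0,0,6],0],[[0,0,0],0]]' 27 15
python3 -m pendant '[[[0,0,5],0],[[0,0,0],0]]'
python3 -m pendant '[[[0,0,4],0],[[0,0,0],0]]'
python3 -m pendant '[[[0,0,0],0],[[0,0,0],0],[[0,0,0],0],[[0,0,0],0]]' 10 15
```

```text
time: 63.8
position: [0.5032, 0.1364, 0.0386]
tool_rot: [0.719, 0.695, 0.001, 0.0]
ft_force: [-0.8, 0.3, 0.8]
grip_width: 0.0268
time: 64.05
position: [0.5028, 0.1367, 0.0334]
tool_rot: [0.719, 0.695, 0.0, 0.0]
ft_force: [-0.3, 0.2, -0.3]
grip_width: 0.0272
time: 64.3
position: [0.5024, 0.1366, 0.0287]
tool_rot: [0.719, 0.695, -0.0, -0.0]
ft_force: [-0.4, 0.6, 0.2]
grip_width: 0.0268
time: 64.8
position: [0.5025, 0.1365, 0.0289]
tool_rot: [0.719, 0.695, -0.0, 0.0]
ft_force: [-0.5, -0.6, -0.2]
grip_width: 0.0105
```

```bash
python3 -m pendant '[[[3,0,-10],0],[[0,0,0],0],[[0,0,0],0],[[0,0,0],0]]' 29
python3 -m pendant '[[[0,0,8],0],[[0,0,6],0],[[0,0,0],0]]'
python3 -m pendant '[[[0,0,4],0],[[0,0,0],0]]'
python3 -m pendant '[[[0,0,0],0],[[0,0,0],0],[[0,0,0],0],[[0,0,0],0]]' 10 15
```

```text
time: 65.3
position: [0.5025, 0.1396, 0.0388]
tool_rot: [0.719, 0.695, -0.0, -0.0]
ft_force: [0.2, -0.1, 1.0]
grip_width: 0.0287
time: 65.68
position: [0.5019, 0.1395, 0.024]
tool_rot: [0.719, 0.695, -0.001, -0.001]
ft_force: [-0.6, -0.3, 0.4]
grip_width: 0.0288
time: 65.92
position: [0.5024, 0.1395, 0.0206]
tool_rot: [0.719, 0.695, -0.0, -0.0]
ft_force: [0.2, 0.5, -0.9]
grip_width: 0.029
time: 66.42
position: [0.5027, 0.1395, 0.0209]
tool_rot: [0.719, 0.695, 0.0, 0.0]
ft_force: [-0.0, -0.2, 0.4]
grip_width: 0.0106
```

Run:
```python
from h import *
s=snap('scene','s14'); o,R=st()
p=np.array(o['position']); print('tcp px',proj(s,p),'tip22',proj(s,p+[0,0,-.022]))
crop('s14',310,120,450,270,4,'v16'); im=cv2.imread('pics/v16.png')
for X,col in((p,(0,255,255)),(p+[0,0,-.022],(255,0,255)),(np.array([.5,.14,.018]),(255,255,0))):
    u,v=(proj(s,X)-[310,120])*4; cv2.circle(im,(int(u),int(v)),3,col,-1)
cv2.imwrite('pics/v16.png',im)
```

```text
t 66.47 pos [502.7 139.5  21. ] x-axis yaw 88.1 z [ 0. -0. -1.] q [ 0.06  0.7   1.83 -0.    0.61 -1.48] F [-0.1 -1.1  0.2] w 10.7
tcp px [385.18603185 238.92737415] tip22 [384.50301093 245.62428088]
```

View pics/v16.png

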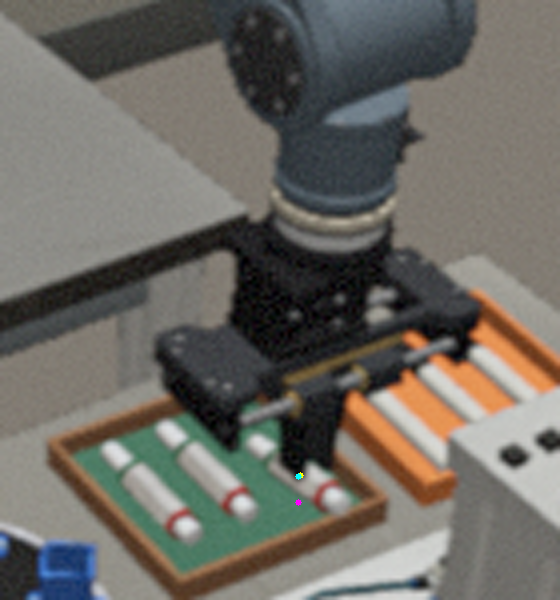

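The last allowed view shows the closed fingertips at about (310,470), slightly above the projected TCP. So the tips really end near or above the reported TCP. I'll go lower in small steps and watch the force.

```bash
python3 -m pendant '[[[0,0,-8],0],[[0,0,0],0],[[0,0,0],0],[[0,0,0],0]]' 29
python3 -m pendant '[[[0,0,8],0],[[0,0,5],0],[[0,0,0],0]]'
python3 -m pendant '[[[0,0,3],0],[[0,0,0],0]]'
python3 -m pendant '[[[0,0,3],0],[[0,0,0],0]]'
python3 -m pendant '[[[0,0,0],0],[[0,0,0],0],[[0,0,0],0],[[0,0,0],0]]' 10 15
```

```text
time: 66.97
position: [0.5025, 0.1396, 0.0288]
tool_rot: [0.719, 0.695, -0.0, -0.0]
ft_force: [0.0, -1.0, -0.0]
grip_width: 0.0288
time: 67.35
position: [0.5021, 0.1395, 0.0151]
tool_rot: [0.719, 0.695, -0.001, -0.001]
ft_force: [-0.1, -0.0, -0.1]
grip_width: 0.0287
time: 67.6
position: [0.5025, 0.1395, 0.0127]
tool_rot: [0.719, 0.695, -0.0, -0.0]
ft_force: [0.9, -0.3, -0.1]
grip_width: 0.029
time: 67.85
position: [0.5025, 0.1396, 0.0097]
tool_rot: [0.719, 0.695, -0.0, -0.0]
ft_force: [-0.6, -0.1, -0.2]
grip_width: 0.0288
time: 68.35
position: [0.5026, 0.1396, 0.0099]
tool_rot: [0.719, 0.695, 0.0, 0.0]
ft_force: [-0.2, 0.7, 0.6]
grip_width: 0.0185
```

Gripped at 18.5 mm. Lifting, shifting 25 mm back and releasing.

```bash
python3 -m pendant '[[[0,0,-8],0],[[0,-10,0],0],[[0,-17,0],0],[[0,0,0],0],[[0,0,4],0],[[0,0,3],0],[[0,0,0],0]]' - 25
python3 -m pendant '[[[0,0,0],0],[[0,0,0],0],[[0,0,0],0]]' 29
python3 -m pendant '[[[0,0,-20],0],[[0,0,-50],0],[[0,0,-50],0],[[0,0,-60],0],[[50,0,0],0],[[50,0,0],0],[[0,0,0],0],[[0,0,0],0]]'
cat >> h.py <<'E'
def bands(c):
    hsv=cv2.cvtColor(c['pixels'],cv2.COLOR_BGR2HSV)
    m=((hsv[...,0]<8)|(hsv[...,0]>172))&(hsv[...,1]>130); m[:200]=0;m[275:]=0;m[:,:245]=0;m[:,302:]=0
    n,l,s,ce=cv2.connectedComponentsWithStats(m.astype(np.uint8))
    for i in range(1,n):
        if s[i,4]>3: print('band',ce[i].round(1),s[i,4],(onz(c,*ce[i],.018)*1000).round(1))
E
python3 - <<'E'
from h import *
c=snap('top','t15'); snap('scene','s15'); bands(c); deck(c); st()
print([tuple(int(a) for a in c['pixels'][v,260]) for v in range(208,228)])
# tin / fixture checks
hsv=cv2.cvtColor(c['pixels'],cv2.COLOR_BGR2HSV)
m=((hsv[...,0]>95)&(hsv[...,0]<110)&(hsv[...,1]>110)&(hsv[...,2]<170)).astype(np.uint8); m[:185]=0;m[225:]=0;m[:,:415]=0;m[:,465:]=0
print('tin',cv2.connectedComponentsWithStats(m)[2:])
E
```

```text
time: 69.22
position: [0.476, 0.1404, 0.0105]
tool_rot: [0.719, 0.695, -0.0, -0.0]
ft_force: [0.2, 0.5, -2.0]
grip_width: 0.0178
time: 69.6
position: [0.4758, 0.1405, 0.011]
tool_rot: [0.719, 0.695, 0.0, 0.0]
ft_force: [-0.3, -0.8, -0.3]
grip_width: 0.0286
time: 70.6
position: [0.4784, 0.2401, 0.1906]
tool_rot: [0.719, 0.695, -0.001, -0.0]
ft_force: [0.3, -0.6, -0.4]
grip_width: 0.0293
band [261. 226.] 5 [504.8 133.5  18. ]
band [274. 231.] 7 [491.5  96.6  18. ]
band [288.2 231.9] 9 [489.9  56.7  18. ]
deck yaw 232.9476872323593 resid 7.01 n 565
A [ 538.8 -237.1] B [ 599.9 -185.7] C [ 597.8 -105.9] D [534.1 -57.8] E [456.8 -77.6] F [ 424.  -150.4] 
t 70.7 pos [478.7 239.3 190.6] x-axis yaw 88.0 z [-0.001 -0.001 -1.   ] q [ 0.25  0.44  1.68 -0.    1.03 -1.28] F [ 0.1 -0.5 -0.6] w 29.4
[(141, 150, 149), (138, 146, 148), (125, 138, 137), (122, 135, 136), (105, 130, 161), (58, 102, 156), (65, 97, 97), (101, 131, 87), (101, 125, 60), (100, 125, 66), (100, 127, 64), (94, 124, 58), (142, 157, 119), (216, 211, 204), (240, 231, 228), (238, 230, 222), (230, 224, 220), (166, 160, 206), (69, 71, 192), (183, 184, 202)]
tin (array([[     0,      0,    640,    480, 306861],
       [   425,    194,     22,     20,    339]], dtype=int32), array([[319.37165362, 239.5395961 ],
       [435.67846608, 203.65781711]]))
```

Gauge 1 is now 26 mm further back, with its tip about 20 mm inside the wall. Next is the fixture.

Run:
```python
from h import *
go(484,-189.3,190,54.5)
```

```text
t 70.7 pos [478.7 239.3 190.6] x-axis yaw 88.0 z [-0.001 -0.001 -1.   ] q [ 0.25  0.44  1.68 -0.    1.03 -1.28] F [ 0.1 -0.5 -0.6] w 29.4
TURN 33.5 SHIFT [-345.9  253.2    0.8]
```

```bash
python3 -m pendant '[[[0,0,0],8.4],[[0,0,0],8.4],[[0,0,0],8.4],[[0,0,0],8.3],[[-43,31.6,0],0],[[-43,31.6,0],0],[[-43,31.6,0],0],[[-43,31.6,0],0]]' 60
python3 -m pendant '[[[-43.5,31.6,0],0],[[-43.5,31.7,0],0],[[-43.5,31.7,0],0],[[-43.5,31.7,0],0],[[0,0,40],0],[[0,0,0],0],[[0,0,0],0]]'
python3 - <<'E'
from h import *
go(484,-189.3,60,54.5)
E
```

```text
time: 71.7
position: [0.4817, 0.0242, 0.1908]
tool_rot: [0.889, 0.457, -0.0, 0.0]
ft_force: [-0.1, 0.1, 0.0]
grip_width: 0.06
time: 72.58
position: [0.4842, -0.1883, 0.1513]
tool_rot: [0.889, 0.458, -0.0, -0.0]
ft_force: [0.4, 0.8, -0.6]
grip_width: 0.0602
t 72.58 pos [ 484.2 -188.3  151.3] x-axis yaw 54.5 z [-0.  0. -1.] q [-0.59  0.47  1.76  0.    0.91 -1.54] F [ 0.4  0.8 -0.6] w 60.2
TURN 0.0 SHIFT [-0.9  0.4 91.3]
```

```bash
python3 -m pendant '[[[-0.5,0.5,40],0],[[0,0,35],0],[[0,0,10],0],[[0,0,0],0]]'
python3 -m pendant '[[[0,0,6],0],[[0,0,6],0],[[0,0,0],0]]'
python3 -m pendant '[[[0,0,5],0],[[0,0,5],0],[[0,0,0],0]]'
```

```text
time: 73.08
position: [0.4851, -0.1888, 0.0665]
tool_rot: [0.889, 0.459, 0.0, 0.0]
ft_force: [0.5, -0.1, 0.9]
grip_width: 0.0597
time: 73.45
position: [0.4846, -0.1889, 0.0538]
tool_rot: [0.889, 0.458, -0.0, -0.0]
ft_force: [0.6, -0.0, -0.3]
grip_width: 0.0599
time: 73.82
position: [0.4843, -0.1887, 0.0433]
tool_rot: [0.889, 0.458, -0.0, -0.0]
ft_force: [-0.1, 0.2, 0.4]
grip_width: 0.0599
```

```bash
python3 -m pendant '[[[0,0,0],0],[[0,0,0],0],[[0,0,0],0],[[0,0,0],0],[[0,0,0],0],[[0,0,0],0]]' 30 30
python3 - <<'E'
from h import *
st()
E
```

```text
time: 74.58
position: [0.4847, -0.189, 0.044]
tool_rot: [0.889, 0.458, 0.0, 0.0]
ft_force: [-0.5, 0.3, 0.7]
grip_width: 0.0396
t 74.58 pos [ 484.7 -189.    44. ] x-axis yaw 54.6 z [ 0. -0. -1.] q [-0.59  0.66  1.83 -0.    0.66 -1.54] F [-0.5  0.3  0.7] w 39.6
```

```bash
python3 -m pendant '[[[0,0,-10],0],[[0,0,-25],0],[[0,0,-40],0],[[0,0,-30],0],[[0,0,0],0],[[0,0,0],0]]' - 45
python3 - <<'E'
from h import *
go(413,-357.7,60,6.2)
E
```

```text
time: 75.32
position: [0.4838, -0.1883, 0.1481]
tool_rot: [0.889, 0.458, -0.0, -0.001]
ft_force: [0.2, 0.3, -3.0]
grip_width: 0.0396
t 75.33 pos [ 483.8 -188.3  148.1] x-axis yaw 54.6 z [-0.002  0.001 -1.   ] q [-0.59  0.48  1.76  0.    0.9  -1.54] F [ 0.2  0.3 -3. ] w 39.6
TURN 48.4 SHIFT [-88.5 160.9  88. ]
```

```bash
python3 -m pendant '[[[0,0,0],9.7],[[0,0,0],9.7],[[0,0,0],9.7],[[0,0,0],9.7],[[0,0,0],9.6],[[-22,40,0],0],[[-22,40,0],0],[[-22,40,0],0]]'
python3 -m pendant '[[[-22,40,0],0],[[0,0,35],0],[[0,0,35],0],[[0,0,15],0],[[0,0,0],0],[[0,0,0],0]]'
python3 - <<'E'
from h import *
go(413,-357.7,17,6.2)
c=snap('scene','s16'); c=snap('top','t16')
E
```

```text
time: 76.32
position: [0.4304, -0.3153, 0.1469]
tool_rot: [0.999, 0.054, -0.001, -0.002]
ft_force: [0.3, -0.2, -2.7]
grip_width: 0.0398
time: 77.08
position: [0.4149, -0.3578, 0.0645]
tool_rot: [0.999, 0.054, 0.0, 0.001]
ft_force: [0.1, 0.1, -1.8]
grip_width: 0.0395
t 77.08 pos [ 414.9 -357.8   64.5] x-axis yaw 6.2 z [ 0.001 -0.001 -1.   ] q [-0.92  0.64  1.75 -0.    0.75 -1.02] F [ 0.1  0.1 -1.8] w 39.5
TURN -0.0 SHIFT [-1.9 -0.4 47.5]
```

```bash
python3 -m pendant '[[[-1.5,-0.4,25],0],[[0,0,15],0],[[0,0,5],0],[[0,0,0],0],[[0,0,0],0]]'
python3 -m pendant '[[[0,0,2],0],[[0,0,0],0]]'
python3 -m pendant '[[[0,0,2],0],[[0,0,0],0]]'
```

```text
time: 77.8
position: [0.4131, -0.3576, 0.0194]
tool_rot: [0.999, 0.054, 0.0, 0.001]
ft_force: [0.4, -0.1, -2.1]
grip_width: 0.0395
time: 78.05
position: [0.4128, -0.3572, 0.017]
tool_rot: [0.999, 0.054, 0.0, 0.0]
ft_force: [0.4, -0.3, -2.4]
grip_width: 0.0395
time: 78.3
position: [0.4129, -0.3574, 0.015]
tool_rot: [0.999, 0.054, 0.0, 0.0]
ft_force: [0.3, 0.0, -0.8]
grip_width: 0.0394
```

```bash
python3 -m pendant '[[[0,0,0.5],0],[[0,0,0],0]]'
python3 -m pendant '[[[0,0,0],0],[[0,0,0],0],[[0,0,0],0],[[0,0,0],0]]' 60
python3 -m pendant '[[[0,0,-20],0],[[0,0,-50],0],[[0,0,-50],0],[[0,0,-50],0],[[0,0,0],0]]'
python3 -m pendant '[[[-50,0,0],0],[[-30,0,0],0],[[0,0,0],0],[[0,0,0],0]]' 75
python3 - <<'E'
from h import *
c=snap('top','t17'); snap('scene','s17'); st(); deck(c)
p=c['pixels']; hsv=cv2.cvtColor(p,cv2.COLOR_BGR2HSV)
def blob(m,x0,y0,x1,y1,z,nm):
    k=np.zeros(m.shape,np.uint8);k[y0:y1,x0:x1]=m[y0:y1,x0:x1]; n,l,s,ce=cv2.connectedComponentsWithStats(k)
    for i in range(1,n):
        if s[i,4]>40:
            r=cv2.minAreaRect(np.argwhere(l==i)[:,::-1].astype(np.float32)); print(nm,ce[i].round(1),s[i,4],r,(onz(c,*r[0],z)*1000).round(1))
blob((hsv[...,0]>95)&(hsv[...,0]<110)&(hsv[...,1]>110)&(hsv[...,2]<170),415,180,470,230,.044,'tin')
blob(p.min(2)>170,408,235,470,295,.039,'fix')
blob(p.max(2)<70,408,235,470,295,.005,'pad')
E
```

```text
time: 78.55
position: [0.4129, -0.3574, 0.015]
tool_rot: [0.999, 0.054, 0.0, 0.0]
ft_force: [-1.3, 1.0, 5.5]
grip_width: 0.0397
time: 79.05
position: [0.4127, -0.3572, 0.0142]
tool_rot: [0.999, 0.054, -0.0, -0.0]
ft_force: [-0.2, 0.3, 0.1]
grip_width: 0.0591
time: 79.68
position: [0.4147, -0.3595, 0.1886]
tool_rot: [0.999, 0.054, 0.003, 0.004]
ft_force: [0.7, -0.0, -0.0]
grip_width: 0.0601
time: 80.18
position: [0.3335, -0.3657, 0.1838]
tool_rot: [0.999, 0.053, 0.0, -0.0]
ft_force: [0.2, -0.5, -0.4]
grip_width: 0.0751
t 80.28 pos [ 334.  -365.8  184. ] x-axis yaw 6.2 z [ 0.  0. -1.] q [-1.06  0.39  1.78  0.    0.96 -1.17] F [ 1.  -0.3  0. ] w 74.9
deck yaw 232.8937905326824 resid 7.03 n 568
A [ 538.8 -237.1] B [ 599.9 -185.8] C [ 597.8 -106. ] D [534.2 -57.8] E [456.8 -77.6] F [ 424.  -150.4] 
tin [435.7 203.7] 339 ((435.5, 203.5), (19.0, 21.0), 90.0) [ 575.  -346.4   44. ]
fix [436.1 262.6] 243 ((437.3620910644531, 262.8448486328125), (14.865140914916992, 20.51223373413086), 85.2363510131836) [ 413.1 -354.    39. ]
pad [433.4 262.4] 730 ((435.8655090332031, 263.38623046875), (38.45005798339844, 31.72337532043457), 85.2363510131836) [ 412.2 -357.1    5. ]
pad [460.7 287.5] 167 ((460.3235168457031, 282.20587158203125), (18.700254440307617, 25.159618377685547), 4.5739216804504395) [ 361.6 -425.1    5. ]
```

The fixture is on the pad within about 3 mm of its centre by the image, and the TCP at release agreed. The tin is still at (575,-349). Picking it up now.

Run:
```python
from h import *
go(575,-349.3,130,53)
```

```text
t 80.28 pos [ 334.  -365.8  184. ] x-axis yaw 6.2 z [ 0.  0. -1.] q [-1.06  0.39  1.78  0.    0.96 -1.17] F [ 1.  -0.3  0. ] w 74.9
TURN -46.8 SHIFT [158.2 182.5  54. ]
```

```bash
python3 -m pendant '[[[0,0,0],-9.4],[[0,0,0],-9.4],[[0,0,0],-9.4],[[0,0,0],-9.3],[[0,0,0],-9.3],[[31.6,36.5,0],0],[[31.6,36.5,0],0],[[31.6,36.5,0],0]]' 76
python3 -m pendant '[[[31.6,36.5,0],0],[[31.8,36.5,0],0],[[0,0,30],0],[[0,0,24],0],[[0,0,0],0],[[0,0,0],0]]'
python3 - <<'E'
from h import *
go(575,-349.3,60,53); c=snap('top','t18')
E
```

```text
time: 81.28
position: [0.4801, -0.3556, 0.1841]
tool_rot: [0.895, 0.446, 0.0, 0.0]
ft_force: [0.8, -1.1, -0.4]
grip_width: 0.0759
time: 82.02
position: [0.5751, -0.3495, 0.1309]
tool_rot: [0.895, 0.446, 0.0, 0.001]
ft_force: [-0.4, 0.4, 0.2]
grip_width: 0.0756
t 82.03 pos [ 575.1 -349.5  130.9] x-axis yaw 53.0 z [ 0.001 -0.001 -1.   ] q [-0.71  0.68  1.38  0.    1.08 -1.64] F [-0.4  0.4  0.2] w 75.6
TURN -0.0 SHIFT [ 0.1 -0.3 70.9]
```

```bash
python3 - <<'E'
from h import *
s=snap('scene','s18')
for t in('scene0','s17','s18'):
    p=load(t)['pixels'];h=cv2.cvtColor(p,cv2.COLOR_BGR2HSV); m=(h[...,0]>95)&(h[...,0]<112)&(h[...,1]>100)&(h[...,2]<150); k=np.zeros(m.shape,bool);k[290:380,170:270]=m[290:380,170:270]
    v,u=np.nonzero(k); print(t,u.mean().round(1),v.mean().round(1),len(u),v.min(),v.max())
E
python3 -m pendant '[[[0,0,35],0],[[0,0,15],0],[[0,0,0],0]]'
python3 -m pendant '[[[0,0,12],0],[[0,0,0],0]]'
python3 -m pendant '[[[0,0,12],0],[[0,0,0],0]]'
python3 -m pendant '[[[0,0,12],0],[[0,0,0],0]]'
python3 -m pendant '[[[0,0,11],0],[[0,0,0],0]]'
```

```text
scene0 229.7 325.6 744 290 353
s17 231.0 323.8 781 290 353
s18 230.7 324.1 786 290 353
time: 82.5
position: [0.5736, -0.3491, 0.0796]
tool_rot: [0.895, 0.446, -0.0, -0.001]
ft_force: [-1.4, -0.5, 0.9]
grip_width: 0.0758
time: 82.75
position: [0.5739, -0.3493, 0.068]
tool_rot: [0.895, 0.446, -0.0, -0.0]
ft_force: [-0.1, 0.0, 0.6]
grip_width: 0.0758
time: 83.0
position: [0.5735, -0.3489, 0.0553]
tool_rot: [0.895, 0.446, -0.0, -0.001]
ft_force: [-1.0, -0.2, -0.0]
grip_width: 0.076
time: 83.25
position: [0.5734, -0.3488, 0.043]
tool_rot: [0.895, 0.446, -0.0, -0.001]
ft_force: [-0.1, 0.6, 0.2]
grip_width: 0.0755
time: 83.5
position: [0.5735, -0.3489, 0.0322]
tool_rot: [0.895, 0.446, -0.0, -0.001]
ft_force: [-0.4, 0.8, -0.5]
grip_width: 0.0761
```

```bash
python3 -m pendant '[[[0,0,10],0],[[0,0,0],0]]'
python3 -m pendant '[[[0,0,0],0],[[0,0,0],0],[[0,0,0],0],[[0,0,0],0],[[0,0,0],0]]' 45 25
python3 -m pendant '[[[0,0,-10],0],[[0,0,-30],0],[[0,0,-40],0],[[0,0,-40],0],[[0,0,0],0],[[0,0,0],0]]' - 35
python3 - <<'E'
from h import *
go(516,-148,142,53)
E
```

```text
time: 83.75
position: [0.5736, -0.3489, 0.0223]
tool_rot: [0.895, 0.446, -0.0, -0.001]
ft_force: [0.5, -0.2, 0.6]
grip_width: 0.0762
time: 84.38
position: [0.5744, -0.3496, 0.0237]
tool_rot: [0.895, 0.446, 0.0, 0.0]
ft_force: [-0.4, -0.3, 1.7]
grip_width: 0.0559
time: 85.12
position: [0.5732, -0.3487, 0.1424]
tool_rot: [0.895, 0.446, -0.001, -0.001]
ft_force: [-0.4, -0.7, -3.1]
grip_width: 0.0561
t 85.12 pos [ 573.2 -348.7  142.4] x-axis yaw 52.9 z [-0.002  0.002 -1.   ] q [-0.71  0.67  1.37 -0.    1.11 -1.64] F [-0.4 -0.7 -3.1] w 56.1
TURN -0.1 SHIFT [ 125.8 -166.5    0.8]
```

```bash
python3 -m pendant '[[[20,-26,0],0],[[26.5,-35.1,0],0],[[26.5,-35.1,0],0],[[26.5,-35.2,0],0],[[26.3,-35.1,0],0],[[0,0,0],0],[[0,0,0],0]]'
python3 - <<'E'
from h import *
go(516.2,-147.8,62,53); c=snap('top','t19'); snap('scene','s19'); deck(c)
E
```

```text
time: 86.0
position: [0.517, -0.1488, 0.1423]
tool_rot: [0.895, 0.446, -0.0, -0.0]
ft_force: [0.4, -0.9, -2.8]
grip_width: 0.0554
t 86.0 pos [ 517.  -148.8  142.3] x-axis yaw 53.0 z [-0.001  0.    -1.   ] q [-0.49  0.51  1.72 -0.    0.91 -1.41] F [ 0.4 -0.9 -2.8] w 55.4
TURN -0.0 SHIFT [ 0.4 -1.1 80.3]
deck yaw 179.777961724093 resid 6.3 n 60
A [ 458.4 -219.7] B [ 536.1 -237.8] C [ 598.7 -188.2] D [ 599.  -108.4] E [536.8 -58.4] F [458.9 -75.8]
```

```bash
python3 -m pendant '[[[0,-1,35],0],[[0,0,30],0],[[0,0,15],0],[[0,0,0],0],[[0,0,0],0]]'
python3 -m pendant '[[[0,0,2.5],0],[[0,0,0],0]]'
python3 -m pendant '[[[0,0,2],0],[[0,0,0],0]]'
```

```text
time: 86.72
position: [0.5172, -0.1489, 0.0641]
tool_rot: [0.895, 0.446, 0.001, 0.001]
ft_force: [0.2, 0.8, -1.4]
grip_width: 0.056
time: 86.98
position: [0.5166, -0.1482, 0.0614]
tool_rot: [0.895, 0.446, 0.0, 0.0]
ft_force: [-0.0, 0.0, -1.7]
grip_width: 0.0555
time: 87.22
position: [0.5163, -0.1481, 0.0589]
tool_rot: [0.895, 0.446, -0.0, -0.0]
ft_force: [0.4, -0.3, -2.4]
grip_width: 0.0559
```

```bash
python3 -m pendant '[[[0,0,1],0],[[0,0,0],0]]'
python3 -m pendant '[[[0,0,1],0],[[0,0,0],0]]'
```

```text
time: 87.48
position: [0.5162, -0.1481, 0.0578]
tool_rot: [0.895, 0.446, -0.0, -0.0]
ft_force: [-0.2, -0.0, -2.6]
grip_width: 0.0557
time: 87.72
position: [0.5163, -0.1481, 0.0576]
tool_rot: [0.895, 0.446, 0.0, 0.0]
ft_force: [-1.6, 0.8, 2.5]
grip_width: 0.0557
```

Contact. Releasing slowly and retreating.

```bash
python3 -m pendant '[[[0,0,0],0],[[0,0,0],0],[[0,0,0],0],[[0,0,0],0]]' 74
python3 -m pendant '[[[0,0,-15],0],[[0,0,-40],0],[[0,0,-50],0],[[0,0,-50],0],[[0,0,0],0]]'
python3 -m pendant '[[[-40,-50,0],0],[[-20,-50,0],0],[[0,0,0],0],[[0,0,0],0]]'
python3 - <<'E'
from h import *
o,_=st(); c=snap('top','t20'); snap('scene','s20'); bands(c); deck(c)
p=c['pixels']; hsv=cv2.cvtColor(p,cv2.COLOR_BGR2HSV)
def blob(m,x0,y0,x1,y1,z,nm):
    k=np.zeros(m.shape,np.uint8);k[y0:y1,x0:x1]=m[y0:y1,x0:x1]; n,l,s,ce=cv2.connectedComponentsWithStats(k)
    for i in range(1,n):
        if s[i,4]>40: print(nm,ce[i].round(1),s[i],(onz(c,*ce[i],z)*1000).round(1))
blob((hsv[...,0]>95)&(hsv[...,0]<110)&(hsv[...,1]>110)&(hsv[...,2]<170),335,195,395,250,.078,'tin')
blob(p.min(2)>170,408,235,470,295,.039,'fix')
blob(p.min(2)>170,180,205,242,268,.012,'markers')
blob(((hsv[...,0]<8)|(hsv[...,0]>172))&(hsv[...,1]>130),360,135,395,165,.08,'glue'); 
p0=load('top0')['pixels']; d=np.abs(p.astype(int)-p0).max(2)>60
print('glue diff px',d[138:162,365:390].sum())
E
```

```text
time: 88.22
position: [0.5163, -0.1482, 0.0567]
tool_rot: [0.895, 0.446, -0.0, -0.0]
ft_force: [0.4, -0.0, 0.3]
grip_width: 0.0735
time: 88.85
position: [0.5192, -0.1495, 0.2172]
tool_rot: [0.895, 0.446, 0.003, 0.005]
ft_force: [-0.0, 0.3, -0.5]
grip_width: 0.074
time: 89.35
position: [0.4025, -0.1361, 0.2121]
tool_rot: [0.895, 0.446, 0.0, 0.001]
ft_force: [0.5, 0.4, -0.7]
grip_width: 0.0739
t 89.35 pos [ 402.5 -136.1  212.1] x-axis yaw 52.9 z [ 0.001 -0.001 -1.   ] q [-0.59  0.26  1.91  0.    0.97 -1.51] F [ 0.5  0.4 -0.7] w 73.9
band [261. 226.] 5 [504.8 133.5  18. ]
band [274. 231.] 7 [491.5  96.6  18. ]
band [288.2 231.9] 9 [489.9  56.7  18. ]
deck yaw 181.71291537606757 resid 6.84 n 368
A [ 460.8 -221.6] B [ 539.1 -237. ] C [ 600.  -185.4] D [ 597.7 -105.6] E [533.8 -57.7] F [456.5 -77.8] 
tin [363.5 220.4] [353 211  22  21 314] [ 520.8 -148.8   78. ]
fix [438.1 262.7] [427 255  23  17 292] [ 413.5 -356.    39. ]
markers [193.9 227.5] [191 213   7  30 131] [496.7 324.2  12. ]
markers [208.7 228.8] [205 214   8  31 137] [494.  281.9  12. ]
markers [224.2 229.5] [221 214   7  31 137] [492.9 238.1  12. ]
glue [376.3 150.1] [371 141  13  16 114] [ 711.3 -179.4   80. ]
glue diff px 0
```

Run:
```python
from h import *
t=load('t20');s=load('s20')
def cents(c,x0,y0,x1,y1,f):
    h=cv2.cvtColor(c['pixels'],cv2.COLOR_BGR2HSV); m=f(h); k=np.zeros(m.shape,np.uint8);k[y0:y1,x0:x1]=m[y0:y1,x0:x1]
    n,l,st_,ce=cv2.connectedComponentsWithStats(k); return [(ce[i],int(st_[i,4]),st_[i,:4].tolist()) for i in range(1,n) if st_[i,4]>3]
red=lambda h:((h[...,0]<8)|(h[...,0]>170))&(h[...,1]>110)&(h[...,2]>80)
wh=lambda h:(h[...,1]<45)&(h[...,2]>150)
T=cents(t,247,208,300,268,red); S=cents(s,325,215,400,262,red)
print(S)
for a,_,_ in T:
    print(a.round(1),[ (X*1000).round(0).tolist()+[round(e*1000,1)] for X,e in(tri(t,a,s,b) for b,_,_ in S)])
print('gauge white',[(c.round(1).tolist(),n,b,) for c,n,b in cents(t,247,212,300,266,wh)])
for u,v in((261,220.5),): print(onz(t,u,v,.018)*1000)
print('tin scene',[(c.round(1).tolist(),n,b) for c,n,b in cents(s,270,260,320,310,lambda h:(h[...,0]>95)&(h[...,0]<110)&(h[...,1]>110)&(h[...,2]<150)) if n>60], proj(s,[.516,-.148,.056]))
```

```text
[(array([383.6, 242. ]), 5, [383, 240, 3, 5]), (array([366.66666667, 244.66666667]), 6, [366, 243, 3, 5]), (array([354.        , 248.71428571]), 7, [352, 247, 5, 5])]
[258.8 225.7] [[504.0, 138.0, 13.0, np.float64(5.9)], [493.0, 120.0, 9.0, np.float64(48.7)], [487.0, 106.0, 0.0, np.float64(81.6)]]
[274.4 231.1] [[502.0, 111.0, 22.0, np.float64(38.2)], [490.0, 94.0, 14.0, np.float64(4.0)], [483.0, 81.0, 3.0, np.float64(36.4)]]
[288.2 231.9] [[509.0, 84.0, 39.0, np.float64(70.2)], [497.0, 68.0, 30.0, np.float64(28.8)], [489.0, 56.0, 18.0, np.float64(2.7)]]
gauge white [([259.5, 222.5], 16, [258, 221, 4, 4]), ([258.2, 235.6], 120, [255, 227, 8, 18]), ([274.0, 228.0], 25, [272, 226, 5, 5]), ([289.0, 228.7], 20, [287, 227, 5, 5]), ([273.1, 241.1], 121, [270, 232, 7, 19]), ([287.9, 241.8], 120, [284, 233, 8, 18]), ([256.9, 250.5], 45, [255, 246, 5, 10]), ([272.1, 256.2], 42, [270, 252, 5, 9]), ([287.0, 257.0], 43, [285, 253, 5, 9])]
[520.22639309 134.02853316  18.        ]
tin scene [([287.9, 270.2], 326, [276, 260, 25, 21]), ([293.2, 302.4], 135, [285, 295, 16, 15])] [288.0417316  273.89312901]
```

```bash
python3 -c "
from rig import order
print(order.hand_in())"
```

```text
the job is handed in; nothing more can be done
None
```

I emptied the stand and handed the job in at about 89 s of the 210 s allowed; the hand-in gives no verdict. All six cups were full at the start. The three markers now lie in the orange tray, the three gauges lie in the green tray, the fixture stands on the pad, and the tin was set on the deck last.

**Last camera checks:**
- **Gauges:** their red bands measured about 13–18 mm high, so all three lie flat inside the tray.
- **Markers:** all three lie parallel, with their ends inside the walls.
- **Fixture:** it is within about 2–3 mm of the pad centre.
- **Tin:** it was released with the tool at the deck centre (516, -148). The top image put it about 5 mm off in x; the scene image agreed sideways.
- **Glue bottle:** its pixels had not changed from the first top picture.

**What disagreed or went wrong:**
- **First gauge:** it first came down with its red tip on the tray wall. One push and three grasps closed on nothing before I gripped it lower and moved it 26 mm back onto the felt.
- **Fingertips:** they end near or above the reported tool point, not 22 mm ahead as stated, so I set the later grasps lower to match.
- **Tray walls:** two-view heights came out at 4–18 mm, mostly about 14, against the stated 22 mm; I did not resolve this.
- **Pictures:** I viewed 16, the most allowed, so the fixture and tin placings and the final state were checked by image code only.

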